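# True the plate stage's swing fence with an engineer's square

## Robot

A 6-joint arm with a two-finger parallel gripper is mounted at the origin on the work surface. World frame = base frame: x ahead of the robot, y to its left, z up, the work surface at z = 0. Lengths are in m, angles in rad, forces in N, time in s.
With the tool pointing down it reaches from about 0.3 to 0.875 m from the base axis. Payload 6.4 kg.
Tool frame: the origin (TCP) lies where the fingers leave the gripper's body, on its centre line; the fingertips stand 73 mm ahead of it and the grasp point (between the pads) lies 54 mm ahead of it; z points along the fingers, y is the line along which they close (so a half turn about z gives the same grasp; the last joint's range is limited). The gripper opens to 85 mm and grips with 20 to 120 N. Pads are 22 mm wide; open, the fingers measure 114 mm over their backs; the gripper's body (76 mm by 85 mm) begins 54 mm behind the grasp point. The pads swing forward as they close: fully open they stand 13 mm farther back than shut.
Start: joints at [0.923, 0.181, 1.607, -0, 1.354, -0.206], TCP at [0.246, 0.52, 0.304] pointing down, gripper open.
Joint ranges: [-2.99, 2.99], [-0.89, 2.07], [0.3, 2.58], [-1.14, 4.28], [0, 2.63], [-3.12, 3.12]. Speed limits (rad/s): [2.57, 2.57, 3.01, 3.14, 3.14, 3.14].

## Interface

Orientations are given as a unit quaternion [w, x, y, z].
In Python, from bench import ctrl gives the robot as it stands.
- The arm moves only by the tool carry_out, never from a script. Its argument "steps" is one flat list of numbers, 7 for each row, row after row: the shift along the tool's x, y, z in m, then the turn, a rotation vector about the tool's x, y, z in rad, then the opening, from 0 (shut) to 1 (fully open). In form: [dx, dy, dz, wx, wy, wz, claw, dx, dy, dz, wx, wy, wz, claw, ...]. A call has 1 to 20 rows; each row is the pose to reach, as a shift and turn from the pose commanded when the call began, along the tool's axes at that moment; what a row does not reach only later rows make up. A row lasts 1/10 s, in which the tool goes at most 50 mm and 8.59 degrees, less where a joint would pass 70% of its speed; a pose out of reach is approached as far as the arm can. A call with a gripper value outside its range is refused whole. The fingers move at their own pace and stop on an object; the grip force is fixed at half the most. Time passes only in rows, so rows that repeat a pose let the fingers close. It gives the time, the measured TCP pose, the force, the opening and the grip force at its end, in the units of the state.
- ctrl.get_obs(): the state, without advancing time (a new reading comes with each control period).
- ctrl.camera(name): name is "side" or "top" or "wrist"; returns the picture (384x512x3 uint8, red, green, blue); there is no depth.
- ctrl.camera_params(name): a dict with "vertical_fov" (degrees; the focal length in pixels is half the picture's height over the tangent of half this angle, whatever the lens; pixels are square), "cx", "cy" (the principal point, pixels), "cam_to_world" (4x4, takes a point from camera to world coordinates); the wrist camera has in their place "hand_eye" (4x4, takes a point from camera to tool coordinates, whose origin is the TCP and whose axes are the flange's). Camera axes: x right, y down, z forward; pixel columns grow to the right and rows downward; lengths in m; the calibration is good to about 2 mm. The wrist camera is an equidistant fisheye: a pixel r from the principal point sees the ray r / f radians off the axis. A picture is of the moment at which its call begins: read the wrist's pose just before it. camera_params takes no time and is no camera call.
- ctrl.hand_in(): hands the job in; it is judged then, once.
The state is a dict: "time_s": time; "q": joint angles; "dq": joint speeds; "joint_efforts": joint torques, N m; "eef_pos": TCP position; "eef_rot": TCP orientation; "wrist_force": force on the tool from outside, world axes, zero at the start; "torque": the same for the moment, N m; "opening": opening from 0.0 (shut) to 1.0 (fully open); "grasp_force": force on a finger pad.
Only numpy, scipy, OpenCV 4.12 (cv2) and the standard library are available. Lean on these libraries where they do the work, as an engineer would, in place of code of your own. Each camera call takes 0.05 s, during which the arm holds its last target. There are 200 camera calls.

## Task

Clear the blue slide mailer off the plate stage and lay it flat in the white tray. Then take the engineer's square, lay it flat on the deck with its stock hard against the blue rail and press its blade against the orange fence until the fence has swung true and both faces sit flush on the square without a gap; keep it pressed there for a full second. Finally slide the blade fully home in its grey sheath, let go with the fence still true, and do not disturb the other things on the bench.

Things in the scene. Friction and masses are not known exactly. Their poses are not given: they have to be found in the camera images.
- stage: aluminium plate stage fixed to the bench (the bench top is z = 0), 170 x 134 mm, upper face (the deck) 12 mm above the bench. Origin: at bench height below the inside corner, where the rail's working face and the trued fence's working face meet. +x runs along the rail, +y along the trued fence; the deck reaches from x -30 to 140 mm and y -22 to 112 mm.
- rail: blue fixed rail on the deck, LOW: 8 mm high above the deck, 12 mm wide, from x 4 to 140 mm. Axes as the stage's; origin at the inside corner on the deck; working face: plane y = 0, looking to +y. A finger gripping the upper part of a taller thing passes over the rail.
- fence (a joint): angle of the swing fence about its upright pivot (stage x -8, y 8 mm), rad: 0 = square to the rail (true), positive = its free end leans in over the deck (to +x). Starts at 0.05 to 0.10; can swing from -0.15 to 0.2. Friction holds it where it is left: 0.12 N m, about 1.4 N at the free end.
- fence_bar: orange swing fence bar, 16 mm wide, 116 long, 18 high above the deck. Its axes turn with it; when true they are the stage's. Origin on its working face (plane x = 0, looking to +x) beside the pivot (stage x 0, y 8, z 12 mm when true); it reaches from its y -14 to 102 mm. A black thumb screw, 14 mm across, stands on it over the pivot, top 31 mm above the deck.
- square: engineer's square lying flat, 0.21 to 0.33 kg. Dark steel stock 80 x 16 x 24 mm high: x -40 to 40, y -48 to -32 mm. Bright steel blade 20 mm wide, 4 thick: x -40 to -20, y -32 to 48, z 10 to 14 mm. Origin: centre of the footprint, underside. Face y = -48 goes on the rail, edge x = -40 on the fence. Pressed in the true corner: axes parallel to the stage's, origin at stage x 40, y 48, z 12 mm.
- stock_heel (a point): point on the stock's outer face 5 mm from the outer corner (square x -35, y -48, z 4 mm)
- stock_toe (a point): point on the stock's outer face at the far end (square x 35, y -48, z 4 mm)
- blade_root (a point): point on the blade's outer edge near the stock (square x -40, y -26, z 12 mm)
- blade_tip (a point): point on the blade's outer edge 2 mm from its tip (square x -40, y 46, z 12 mm)
- sheath: grey blade sheath fixed to the bench, 34 (x) x 90 (y) x 20 mm high; 3 mm high screw lugs at y 30 reach x -32 and 32. Origin: centre, underside. Slot 23 mm wide, 8 to 16 mm above the bench, from the mouth at y = -45 to a stop at y 41. The blade slides in along +y, stock flat on the bench. Home: stock against the mouth, square's axes parallel to the sheath's, its origin at sheath x 30, y -13 mm.
- mailer: blue plastic slide mailer (closed box for microscope slides) lying on the deck in the corner, 30 (x) x 82 (y) x 18 (z) mm, 35 g. Origin: centre of its underside.
- tray: white open tray fixed to the bench, 110 (x) x 150 (y) x 28 mm high, walls and floor about 3 mm. Origin: centre of its underside.
- tipbox: bystander: green box with pale lid, 124 x 88 x 66 mm, origin under its centre
- cryobox: bystander: white freezer box with coloured tube caps, 133 x 133 x 47 mm, origin under its centre
- tube_a: bystander: upright white tube with red cap, 13 mm across, 46 mm high, easily knocked over, origin under its centre
- tube_b: bystander: upright white tube with yellow cap, 13 mm across, 46 mm high, easily knocked over, origin under its centre
- microplate: bystander: white 96-well plate, 128 (x) x 86 (y) x 15 mm, origin under its centre
- timer: bystander: white desk timer, 50 x 80 x 63 mm, origin under its centre
- bottle: bystander: white bottle, 52 mm across, 75 mm high, origin under its centre
- flask: bystander: conical glass flask, 68 mm across, 84 mm high, origin under its centre

How it is judged:
By the outcome, as a careful person would: the job done as asked, in the order asked, and still so for the second after the job is handed in, with the robot touching nothing.
It also fails if it takes over 72 s, if anything falls off the work surface, if the arm or the gripper's body presses on something with over 40 N, if the wrist force passes 120 N, or if a joint passes its speed limit or range.

## Working session

There is one attempt and no reset: what is moved stays moved. The work goes in short steps, Python scripts to look and compute and a tool call to move; the robot and the scene stay as the last step left them, time stands still between calls to the robot, and variables do not carry over. Pictures are saved under pics/ and viewed, at most 10 in all, crops included, and the job is handed in when it is done.

Besides the shell and the picture viewer there is one more tool, called after ">>>" by a JSON object that holds its "op" and its "data". carry_out: Moves the arm, as the interface text tells. Its arguments: {"type":"object","properties":{"steps":{"type":"array"}},"required":["steps"]}

```bash
ls; mkdir -p pics
python3 - <<'E'
from bench import ctrl
import cv2, numpy as np
np.set_printoptions(precision=4,suppress=True)
o=ctrl.get_obs();print({k:np.round(v,4) for k,v in o.items()})
for n in ["side","top","wrist"]:
    p=ctrl.camera_params(n);print(n,p)
    im=ctrl.camera(n);cv2.imwrite(f"pics/{n}0.png",im[:,:,::-1])
E
```

```text
pics
{'time_s': np.float64(0.0), 'q': array([ 0.9227,  0.1816,  1.608 ,  0.    ,  1.3538, -0.2063]), 'dq': array([ 0.0002, -0.0006, -0.0019,  0.    , -0.0012,  0.0005]), 'joint_efforts': array([ -0.0002, -44.4881, -35.1334,  -0.0004,   0.0089,  -0.    ]), 'eef_pos': array([0.2456, 0.5194, 0.303 ]), 'eef_rot': array([-0.0004,  0.2191,  0.9757, -0.0008]), 'wrist_force': array([-0.0186,  0.7549,  0.6457]), 'torque': array([0.0157, 0.0378, 0.01  ]), 'grasp_force': np.float64(0.0), 'opening': np.float64(0.9998)}
side {'vertical_fov': 42.05505546804344, 'cx': 259.3667690183918, 'cy': 185.2927724401671, 'cam_to_world': array([[ 0.992 , -0.0747,  0.1014,  0.4134],
       [-0.1259, -0.6016,  0.7888, -1.196 ],
       [ 0.002 , -0.7953, -0.6062,  0.9659],
       [ 0.    ,  0.    ,  0.    ,  1.    ]])}
top {'vertical_fov': 56.5211597462444, 'cx': 255.8147977111327, 'cy': 194.42066000122378, 'cam_to_world': array([[-0.0156, -0.9914,  0.1299,  0.4173],
       [-0.9997,  0.0131, -0.0204,  0.0274],
       [ 0.0186, -0.1302, -0.9913,  1.2516],
       [ 0.    ,  0.    ,  0.    ,  1.    ]])}
wrist {'vertical_fov': 65.70646984690485, 'cx': 258.29613461937237, 'cy': 191.2560496158603, 'hand_eye': array([[ 0.0003, -0.9537, -0.3008,  0.0763],
       [ 1.    ,  0.0003,  0.    ,  0.0015],
       [ 0.0001, -0.3008,  0.9537, -0.0695],
       [ 0.    ,  0.    ,  0.    ,  1.    ]])}
```

View pics/top0.png

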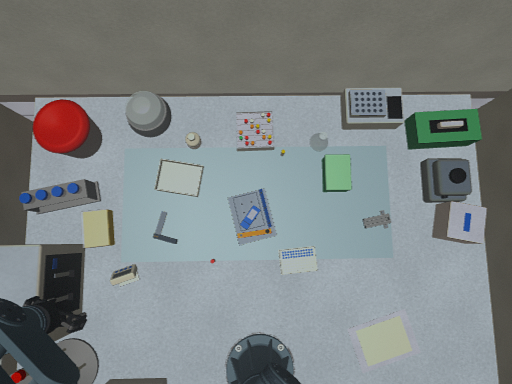

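View pics/side0.png

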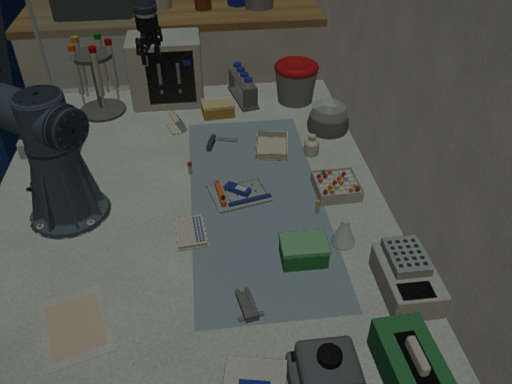

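The top view shows the square at about (165,228), the stage at (252,215) with the mailer at (251,217), the tray at (180,178) and the sheath at (376,220). The side view agrees. Next I'll get coarse positions from these.

```bash
cat > h.py <<'E'
from bench import ctrl
import cv2, numpy as np
from scipy.spatial.transform import Rotation as R
np.set_printoptions(precision=4,suppress=True)
def pose():
    o=ctrl.get_obs();T=np.eye(4);T[:3,:3]=R.from_quat(o["eef_rot"],scalar_first=True).as_matrix();T[:3,3]=o["eef_pos"];return T
def rays(name,uv,T=None):
    p=ctrl.camera_params(name);uv=np.atleast_2d(np.asarray(uv,float))
    f=192/np.tan(np.radians(p["vertical_fov"]/2));d=uv-[p["cx"],p["cy"]]
    if name=="wrist":
        r=np.hypot(*d.T)+1e-9;t=r/f;D=np.c_[d/r[:,None]*np.sin(t)[:,None],np.cos(t)];M=T@p["hand_eye"]
    else: D=np.c_[d/f,np.ones(len(d))];M=p["cam_to_world"]
    return M[:3,3],D@M[:3,:3].T
def onplane(name,uv,z,T=None):
    o,D=rays(name,uv,T);return o+D*((z-o[2])/D[:,2])[:,None]
def project(name,P,T=None):
    p=ctrl.camera_params(name);f=192/np.tan(np.radians(p["vertical_fov"]/2))
    M=T@p["hand_eye"] if name=="wrist" else p["cam_to_world"]
    c=(np.atleast_2d(P)-M[:3,3])@M[:3,:3]
    if name=="wrist":
        s=np.hypot(c[:,0],c[:,1]);k=f*np.arctan2(s,c[:,2])/s
    else:k=f/c[:,2]
    return c[:,:2]*k[:,None]+[p["cx"],p["cy"]]
def down(yaw):  # tool z down, tool y axis at world angle yaw
    y=np.array([np.cos(yaw),np.sin(yaw),0]);z=np.array([0,0,-1.]);return np.c_[np.cross(y,z),y,z]
def go(xyz,yaw,T=None):
    "shift and turn from pose T (default measured) to tool at xyz, fingers closing along yaw (nearer half turn)"
    T=pose() if T is None else T
    best=min((R.from_matrix(T[:3,:3].T@down(yaw+k*np.pi)).as_rotvec() for k in(0,1)),key=np.linalg.norm)
    return np.r_[T[:3,:3].T@(np.asarray(xyz)-T[:3,3]),best]
def snap(name,file):
    T=pose();im=ctrl.camera(name)[:,:,::-1].copy();cv2.imwrite(f"pics/{file}.png",im)
    np.save(f"pics/{file}.npy",T);return im,T
E
python3 - <<'E'
from h import *
for n,uv,z in [("sq corner",(156,239),.024),("stock end",(177,242),.024),("blade tip",(166,212),.014),("tray",(180,178),.028),("stage",(252,215),.012),("mailer",(251,217),.03),("sheath",(376,220),.02),("tubea",(213,261),.046),("tubeb",(283,152),.046),("tipbox",(338,172),.066),("timer",(125,274),.06),("plate",(298,260),.015),("bottle",(193,140),.07)]:
    print(n,onplane("top",uv,z)[0])
# look pose: TCP such that camera sits over square / stage
print(go([.31,.26,.32],1.75)); print(go([.33,.02,.32],1.75))
E
```

```text
sq corner [0.43   0.3432 0.024 ]
stock end [0.4188 0.2721 0.024 ]
blade tip [0.5223 0.3133 0.014 ]
tray [0.6384 0.2638 0.028 ]
stage [0.5078 0.0162 0.012 ]
mailer [0.4997 0.0199 0.03  ]
sheath [ 0.4837 -0.4134  0.02  ]
tubea [0.3545 0.148  0.046 ]
tubeb [ 0.7222 -0.0939  0.046 ]
tipbox [ 0.6456 -0.277   0.066 ]
timer [0.3184 0.4318 0.06  ]
plate [ 0.3514 -0.1388  0.015 ]
bottle [0.7612 0.2133 0.07  ]
[-0.1692 -0.2071 -0.0166 -0.0012 -0.0006 -0.621 ]
[-0.2898 -0.4155 -0.0163 -0.0012 -0.0006 -0.621 ]
```

View pics/wrist0.png

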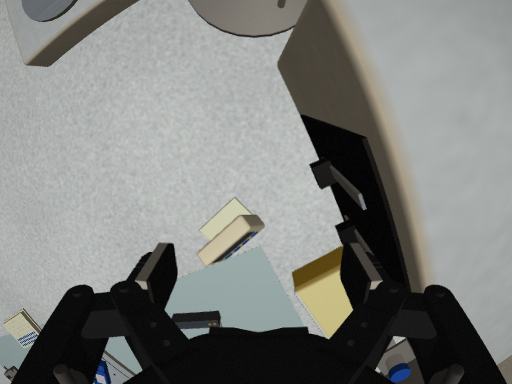

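The wrist view mainly shows the area beside the base: fingers at the bottom, timer at (232,240), the stock of the square at (197,320). Image-down is away from the base, so I'll fly over the square, tray and stage.

>>> {"op": "carry_out", "data": {"steps": [-0.363,-0.126,-0.017,0,0,-0.442,1,-0.363,-0.126,-0.017,0,0,-0.442,1,-0.363,-0.126,-0.017,0,0,-0.442,1,-0.363,-0.126,-0.017,0,0,-0.442,1,-0.363,-0.126,-0.017,0,0,-0.442,1,-0.363,-0.126,-0.017,0,0,-0.442,1,-0.363,-0.126,-0.017,0,0,-0.442,1,-0.363,-0.126,-0.017,0,0,-0.442,1,-0.363,-0.126,-0.017,0,0,-0.442,1,-0.363,-0.126,-0.017,0,0,-0.442,1,-0.363,-0.126,-0.017,0,0,-0.442,1,-0.363,-0.126,-0.017,0,0,-0.442,1]}}

```text
time_s: 1.35
eef_pos: [0.5191, 0.2518, 0.3207]
eef_rot: [-0.0, -0.001, 1.0, 0.0]
wrist_force: [-0.8, -0.1, -0.3]
opening: 1.001
grasp_force: 0.0
```

Run:
```python
from h import *
im,T=snap("wrist","w1");print(T)
```

```text
[[-1.     -0.0021 -0.0005  0.5191]
 [-0.0021  1.      0.0001  0.2518]
 [ 0.0005  0.0001 -1.      0.3207]
 [ 0.      0.      0.      1.    ]]
```

View pics/w1.png

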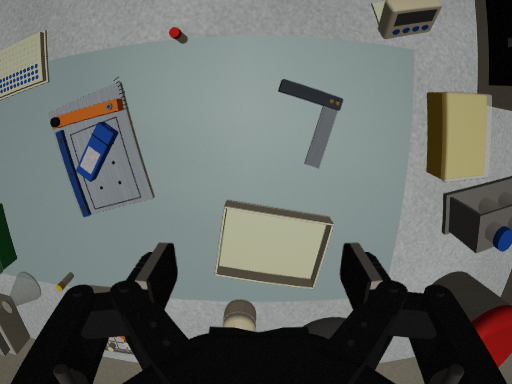

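Clear view: square with outer corner near (340,100), blade tip (313,165), tray at (275,245), stage at (105,150) with orange fence, blue rail and mailer at (97,151). Next views: straight over the stage, then over the sheath.

>>> {"op": "carry_out", "data": {"steps": [-0.041,-0.222,0.06,0,0,0,1,-0.041,-0.222,0.06,0,0,0,1,-0.041,-0.222,0.06,0,0,0,1,-0.041,-0.222,0.06,0,0,0,1,-0.041,-0.222,0.06,0,0,0,1,-0.041,-0.222,0.06,0,0,0,1,-0.041,-0.222,0.06,0,0,0,1,-0.041,-0.222,0.06,0,0,0,1]}}

```text
time_s: 2.2
eef_pos: [0.5611, 0.0302, 0.2613]
eef_rot: [0.0, -0.001, 1.0, 0.0]
wrist_force: [-0.4, 0.6, -0.2]
opening: 1.003
grasp_force: 0.0
```

Run:
```python
from h import *
im,T=snap("wrist","w2");print(T)
```

```text
[[-1.     -0.0019  0.0005  0.5611]
 [-0.0019  1.      0.0003  0.0302]
 [-0.0005  0.0003 -1.      0.2613]
 [ 0.      0.      0.      1.    ]]
```

>>> {"op": "carry_out", "data": {"steps": [0.03,-0.44,0,0,0,0,1,0.03,-0.44,0,0,0,0,1,0.03,-0.44,0,0,0,0,1,0.03,-0.44,0,0,0,0,1,0.03,-0.44,0,0,0,0,1,0.03,-0.44,0,0,0,0,1,0.03,-0.44,0,0,0,0,1,0.03,-0.44,0,0,0,0,1,0.03,-0.44,0,0,0,0,1,0.03,-0.44,0,0,0,0,1,0.03,-0.44,0,0,0,0,1,0.03,-0.44,0,0,0,0,1,0.03,-0.44,0,0,0,0,1]}}

```text
time_s: 3.55
eef_pos: [0.5321, -0.4093, 0.2611]
eef_rot: [0.0, -0.001, 1.0, 0.0]
wrist_force: [0.4, -0.5, 0.6]
opening: 1.002
grasp_force: 0.0
```

Run:
```python
from h import *
im,T=snap("wrist","w3");print(T)
a=cv2.imread("pics/w2.png")[0:290,60:460];b=im[0:290,60:460]
cv2.imwrite("pics/w23.png",np.hstack([a,b]))
```

```text
[[-1.     -0.0027  0.0001  0.5321]
 [-0.0027  1.      0.0003 -0.4093]
 [-0.0001  0.0003 -1.      0.2611]
 [ 0.      0.      0.      1.    ]]
```

View pics/w23.png

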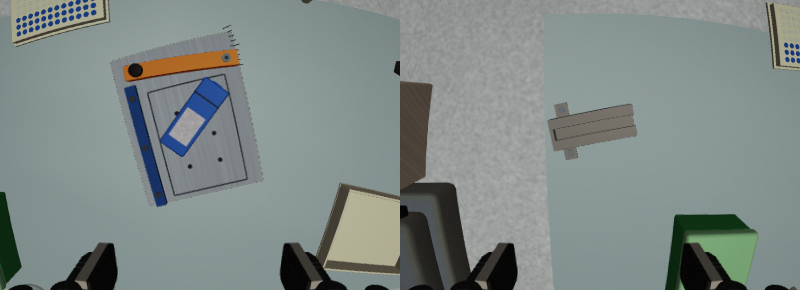

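Left: stage with fence from (135,70) to (240,57), rail from (131,88) to (161,205), mailer at (195,117). Right: sheath at about (593,128) with its mouth at the right end (635,120) and lugs at the left. Measuring these by colour masks.

Run:
```python
from h import *
I={k:(cv2.cvtColor(cv2.imread(f"pics/{k}.png"),cv2.COLOR_BGR2HSV),np.load(f"pics/{k}.npy")) for k in("w1","w2","w3")}
def s(k,*pts):
    for p in pts: print(k,p,np.median(I[k][0][p[1]-1:p[1]+2,p[0]-1:p[0]+2].reshape(-1,3),0))
s("w1",(310,94),(322,135),(250,240),(222,235),(275,210),(360,150))
s("w2",(200,147),(203,160),(250,120),(262,95),(255,63),(285,100),(200,200))
s("w3",(270,112),(265,118),(255,130),(222,113),(300,200),(180,150))
def comps(k,lo,hi,z,roi,amin=60):
    h,T=I[k];m=cv2.inRange(h,np.array(lo),np.array(hi));M=np.zeros_like(m);x0,y0,x1,y1=roi;M[y0:y1,x0:x1]=m[y0:y1,x0:x1]
    for c in cv2.findContours(M,cv2.RETR_EXTERNAL,cv2.CHAIN_APPROX_NONE)[0]:
        if cv2.contourArea(c)<amin: continue
        P=onplane("wrist",c[:,0],z,T)[:,:2]*1000
        r=cv2.minAreaRect(P.astype(np.float32));print("  ",k,z,"c",np.round(r[0],1),"size",np.round(r[1],1),"ang",round(r[2],2),"area",cv2.contourArea(c),"px",c[:,0].mean(0).round())
print("fence");comps("w2",(5,120,80),(25,255,255),.03,(150,20,400,120))
print("blue");comps("w2",(100,120,40),(130,255,255),.03,(150,60,350,230))
print("stock");comps("w1",(0,0,0),(179,255,75),.024,(260,70,360,120))
```

```text
w1 (310, 94) [107.  47.  48.]
w1 (322, 135) [100.  20. 101.]
w1 (250, 240) [ 32.  40. 174.]
w1 (222, 235) [ 27.  41. 157.]
w1 (275, 210) [21. 60. 78.]
w1 (360, 150) [ 84.  24. 149.]
w2 (200, 147) [110. 191. 102.]
w2 (203, 160) [108.  81. 113.]
w2 (250, 120) [170.   5. 159.]
w2 (262, 95) [110. 178. 122.]
w2 (255, 63) [ 15. 199. 174.]
w2 (285, 100) [103.  19. 133.]
w2 (200, 200) [ 86.  25. 155.]
w3 (270, 112) [ 21.  28. 118.]
w3 (265, 118) [ 19.  26. 114.]
w3 (255, 130) [ 19.  26. 116.]
w3 (222, 113) [ 20.  25. 113.]
w3 (300, 200) [ 86.  25. 152.]
w3 (180, 150) [ 75.   5. 157.]
fence
   w2 0.03 c [448.3  13. ] size [ 17.5 115.5] ang 7.86 area 1534.5 px [236.  66.]
blue
   w2 0.03 c [532.5 -23.3] size [130.1  12.1] ang 13.47 area 1218.5 px [205. 146.]
   w2 0.03 c [501.3  26.5] size [29.7 82.2] ang 54.61 area 2234.0 px [254. 116.]
stock
   w1 0.024 c [434.8 317. ] size [80.1 17.1] ang 73.95 area 764.5 px [310.  94.]
```

```bash
cat > m.py <<'E'
from h import *
def contour(k,lo,hi,roi,amin=60):
    h=cv2.cvtColor(cv2.imread(f"pics/{k}.png"),cv2.COLOR_BGR2HSV);m=cv2.inRange(h,np.array(lo),np.array(hi));M=np.zeros_like(m);x0,y0,x1,y1=roi;M[y0:y1,x0:x1]=m[y0:y1,x0:x1]
    return [c[:,0] for c in cv2.findContours(M,cv2.RETR_EXTERNAL,cv2.CHAIN_APPROX_NONE)[0] if cv2.contourArea(c)>amin]
def rect(k,c,z,tag=""):
    P=onplane("wrist",c,z,np.load(f"pics/{k}.npy"))[:,:2]*1000
    r=cv2.minAreaRect(P.astype(np.float32));print(tag,"c",np.round(r[0],1),"size",np.round(r[1],1),"ang",round(r[2],2),"corners",cv2.boxPoints(r).round(1).tolist());return r
E
python3 - <<'E'
from m import *
for c in contour("w2",(100,120,40),(130,255,255),(150,60,350,230)): rect("w2",c,.02,"rail@.02/mailer")
for c in contour("w1",(0,0,0),(179,255,75),(260,70,360,120)): rect("w1",c,.024,"stock")
for c in contour("w1",(92,8,80),(125,60,125),(290,100,350,175)): rect("w1",c,.014,"blade")
for c in contour("w3",(10,15,60),(30,60,135),(190,80,320,180)): rect("w3",c,.02,"sheath")
for c in contour("w1",(15,30,40),(40,80,255),(200,190,345,295),2000): rect("w1",c,.028,"tray rim")
for c in contour("w1",(25,30,140),(40,80,255),(200,190,345,295),2000): rect("w1",c,.003,"tray floor")
print(go([.5013,.0265,.16],np.radians(54.6)),"-> mailer")
E
```

```text
rail@.02/mailer c [534.1 -25.1] size [134.4  12.5] ang 13.47 corners [[467.29998779296875, -34.599998474121094], [470.20001220703125, -46.79999923706055], [600.9000244140625, -15.5], [598.0, -3.299999952316284]]
rail@.02/mailer c [501.8  26.3] size [30.7 84.9] ang 54.61 corners [[458.29998779296875, 38.400001525878906], [527.5999755859375, -10.800000190734863], [545.2999877929688, 14.300000190734863], [476.1000061035156, 63.400001525878906]]
stock c [434.8 317. ] size [80.1 17.1] ang 73.95 corners [[415.5, 280.79998779296875], [432.0, 276.1000061035156], [454.1000061035156, 353.1000061035156], [437.70001220703125, 357.79998779296875]]
blade c [488.2 333.5] size [19.8 79.3] ang 74.04 corners [[447.3999938964844, 334.8999938964844], [523.5999755859375, 313.1000061035156], [529.0, 332.1000061035156], [452.79998779296875, 353.8999938964844]]
sheath c [ 482.8 -415.3] size [59.9 88.9] ang 11.35 corners [[444.70001220703125, -377.6000061035156], [462.20001220703125, -464.79998779296875], [520.9000244140625, -453.0], [503.3999938964844, -365.79998779296875]]
tray rim c [639.4 273.1] size [149.1 118.7] ang 80.18 corners [[568.2000122070312, 209.8000030517578], [685.2000122070312, 189.60000610351562], [710.5999755859375, 336.5], [593.7000122070312, 356.70001220703125]]
tray floor c [647.9 269.6] size [147.9  97.5] ang 80.22 corners [[587.2999877929688, 205.0], [683.2999877929688, 188.5], [708.4000244140625, 334.20001220703125], [612.4000244140625, 350.79998779296875]]
[0.0296 0.436  0.1012 0.0001 0.0002 0.6205] -> mailer
```

>>> {"op": "carry_out", "data": {"steps": [0.03,0.436,0.101,0,0,0.62,0.6,0.03,0.436,0.05,0,0,0.62,0.6,0.03,0.436,0.05,0,0,0.62,0.6,0.03,0.436,0.05,0,0,0.62,0.6,0.03,0.436,0.05,0,0,0.62,0.6,0.03,0.436,0.05,0,0,0.62,0.6,0.03,0.436,0.05,0,0,0.62,0.6,0.03,0.436,0.101,0,0,0.62,0.6,0.03,0.436,0.101,0,0,0.62,0.6,0.03,0.436,0.101,0,0,0.62,0.6,0.03,0.436,0.101,0,0,0.62,0.6,0.03,0.436,0.101,0,0,0.62,0.6,0.03,0.436,0.101,0,0,0.62,0.6,0.03,0.436,0.101,0,0,0.62,0.6]}}

```text
time_s: 5.0
eef_pos: [0.502, 0.0235, 0.1609]
eef_rot: [0.001, 0.306, 0.952, 0.0]
wrist_force: [1.2, 0.5, 0.9]
opening: 0.603
grasp_force: 0.0
```

Run:
```python
from m import *
im,T=snap("wrist","w4")
print(ctrl.get_obs()["opening"],T[:3,3])
for c in contour("w4",(100,120,40),(130,255,255),(100,40,420,330),300): rect("w4",c,.03,"blue@.03");rect("w4",c,.02,"@.02")
print(go([.5013,.0265,.088],np.radians(54.6)),"-> mailer")
```

```text
0.5998421443132829 [0.502  0.0235 0.1609]
blue@.03 c [547.8 -14.9] size [90.2 14. ] ang 13.44 corners [[502.29998779296875, -18.5], [505.6000061035156, -32.20000076293945], [593.2999877929688, -11.199999809265137], [590.0, 2.4000000953674316]]
@.02 c [553.1 -19.1] size [94.7 14.8] ang 13.44 corners [[505.3999938964844, -22.899999618530273], [508.79998779296875, -37.29999923706055], [600.9000244140625, -15.300000190734863], [597.5, -0.8999999761581421]]
blue@.03 c [482.2 -30.6] size [31.7 13.8] ang 13.98 corners [[465.1000061035156, -27.700000762939453], [468.3999938964844, -41.099998474121094], [499.20001220703125, -33.400001525878906], [495.8999938964844, -20.0]]
@.02 c [484.2 -35.5] size [33.3 14.5] ang 13.98 corners [[466.29998779296875, -32.5], [469.79998779296875, -46.599998474121094], [502.20001220703125, -38.5], [498.70001220703125, -24.5]]
blue@.03 c [509.7  20.8] size [29.2 61.3] ang 54.46 corners [[476.29998779296875, 26.799999237060547], [526.2000122070312, -8.899999618530273], [543.0999755859375, 14.899999618530273], [493.29998779296875, 50.5]]
@.02 c [513.2  18.4] size [30.6 64.4] ang 54.46 corners [[478.1000061035156, 24.600000381469727], [530.4000244140625, -12.800000190734863], [548.2999877929688, 12.199999809265137], [495.8999938964844, 49.599998474121094]]
blue@.03 c [475.   45.5] size [29.2 21.1] ang 54.41 corners [[457.8999938964844, 39.79999923706055], [475.1000061035156, 27.5], [492.1000061035156, 51.29999923706055], [474.8999938964844, 63.599998474121094]]
@.02 c [476.7  44.3] size [30.7 22.2] ang 54.41 corners [[458.79998779296875, 38.29999923706055], [476.79998779296875, 25.399999618530273], [494.70001220703125, 50.400001525878906], [476.6000061035156, 63.29999923706055]]
[ 0.0023  0.002   0.0727  0.0006  0.0016 -0.0036] -> mailer
```

View pics/w4.png

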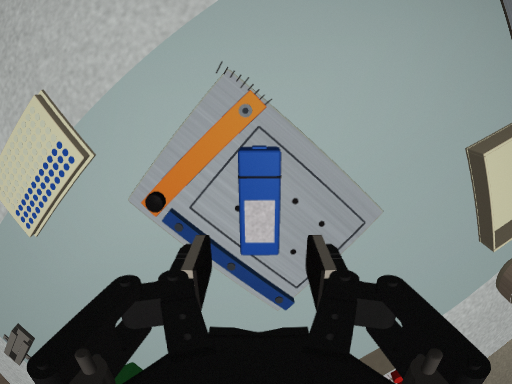

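The mailer is centred between the fingers at (260,200), with the left finger clear of the rail. Descend, grip and lift.

>>> {"op": "carry_out", "data": {"steps": [0.002,0.002,0.04,0,0,0,0.6,0.002,0.002,0.065,0,0,0,0.6,0.002,0.002,0.073,0,0,0,0.6,0.002,0.002,0.073,0,0,0,0.6,0.002,0.002,0.073,0,0,0,0.25,0.002,0.002,0.073,0,0,0,0.25,0.002,0.002,0.073,0,0,0,0.25,0.002,0.002,0.073,0,0,0,0.25,0.002,0.002,0.073,0,0,0,0.25,0.002,0.002,0.073,0,0,0,0.25]}}

```text
time_s: 6.05
eef_pos: [0.5021, 0.0272, 0.0886]
eef_rot: [0.002, 0.305, 0.952, 0.0]
wrist_force: [-0.6, -1.1, 7.0]
opening: 0.333
grasp_force: 60.1
```

>>> {"op": "carry_out", "data": {"steps": [0,0,-0.02,0,0,0,0.25,0,0,-0.06,0,0,0,0.25,0,0,-0.1,0,0,0,0.25,0,0,-0.1,0,0,0,0.25]}}

```text
time_s: 6.45
eef_pos: [0.5043, 0.027, 0.1931]
eef_rot: [0.006, 0.305, 0.952, 0.001]
wrist_force: [1.6, 1.0, -1.0]
opening: 0.331
grasp_force: 59.3
```

Run:
```python
from m import *
print(ctrl.get_obs()["opening"],pose()[:3,3],go([.644,.271,.19],np.radians(-9.8)))
```

```text
0.3307124271687621 [0.5043 0.027  0.1931] [0.0279 0.2798 0.0042 0.0103 0.0065 1.1224]
```

>>> {"op": "carry_out", "data": {"steps": [0.028,0.28,0,0,0,1.122,0.25,0.028,0.28,0,0,0,1.122,0.25,0.028,0.28,0,0,0,1.122,0.25,0.028,0.28,0,0,0,1.122,0.25,0.028,0.28,0,0,0,1.122,0.25,0.028,0.28,0,0,0,1.122,0.25,0.028,0.28,0,0,0,1.122,0.25,0.028,0.28,0,0,0,1.122,0.25,0.028,0.28,0,0,0,1.122,0.25,0.028,0.28,0,0,0,1.122,0.25,0.028,0.28,0,0,0,1.122,0.25,0.028,0.28,0,0,0,1.122,0.25,0.028,0.28,0,0,0,1.122,0.25]}}

```text
time_s: 7.75
eef_pos: [0.6406, 0.2714, 0.1871]
eef_rot: [0.0, 0.765, 0.644, 0.0]
wrist_force: [0.1, -0.4, -0.2]
opening: 0.338
grasp_force: 59.5
```

Run:
```python
from m import *
im,T=snap("wrist","w5");print(go([.644,.271,.082],np.radians(-9.8)))
```

```text
[ 0.0001  0.0034  0.1051  0.0002 -0.0001  0.0002]
```

View pics/w5.png

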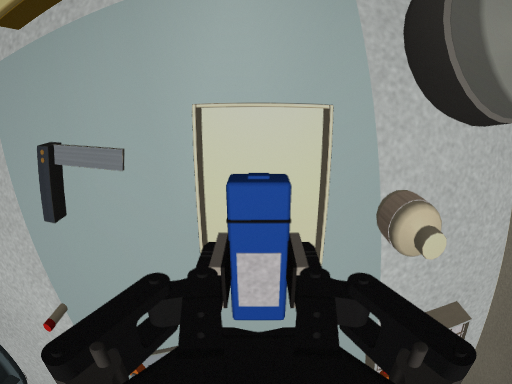

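The mailer hangs aligned over the tray (rim from u 197 to 330, mailer at u 258). Lower, release and retreat.

>>> {"op": "carry_out", "data": {"steps": [0,0.003,0.04,0,0,0,0.25,0,0.003,0.08,0,0,0,0.25,0,0.003,0.1,0,0,0,0.25,0,0.003,0.105,0,0,0,0.25,0,0.003,0.105,0,0,0,0.25,0,0.003,0.105,0,0,0,0.55,0,0.003,0.105,0,0,0,0.55,0,0.003,0.105,0,0,0,0.55,0,0.003,0.105,0,0,0,0.55]}}

```text
time_s: 8.7
eef_pos: [0.6438, 0.2712, 0.0825]
eef_rot: [0.0, 0.765, 0.644, 0.0]
wrist_force: [-0.7, -0.2, -0.1]
opening: 0.551
grasp_force: 0.0
```

>>> {"op": "carry_out", "data": {"steps": [0,0,-0.04,0,0,0,0.55,0,0,-0.08,0,0,0,0.55,0,0,-0.12,0,0,0,0.55,0,0,-0.12,0,0,0,0.55]}}

```text
time_s: 9.1
eef_pos: [0.6471, 0.2722, 0.2103]
eef_rot: [0.003, 0.765, 0.644, 0.006]
wrist_force: [0.8, 0.7, 1.2]
opening: 0.552
grasp_force: 0.0
```

Run:
```python
from m import *
im,T=snap("wrist","w6");print(T[:3,3])
for c in contour("w6",(100,120,40),(130,255,255),(150,40,370,330),300): rect("w6",c,.021,"mailer")
# square frame from w1: corner & axes
ang=np.radians(73.98);ex=-np.array([np.cos(ang),np.sin(ang)]);ey=np.array([-ex[1],ex[0]])
stock=np.array([434.8,317.0]);org=stock+40*ey;bl=np.array([488.2,333.5])
print("ex",ex,"ey",ey,"org",org,"blade in sq",[(bl-org)@ex,(bl-org)@ey],"yaw",np.degrees(np.arctan2(ex[1],ex[0])))
print(go([*(stock/1000),.16],np.arctan2(ey[1],ey[0])))
```

```text
[0.6471 0.2722 0.2103]
mailer c [644.5 274.4] size [82.1 28.3] ang 80.71 corners [[624.0, 236.10000610351562], [651.7999877929688, 231.60000610351562], [665.0999755859375, 312.6000061035156], [637.2000122070312, 317.20001220703125]]
ex [-0.276  -0.9612] ey [ 0.9612 -0.276 ] org [473.2466 305.9611] blade in sq [np.float64(-30.59618139295909), np.float64(6.772680959820383)] yaw -106.02000000000001
[ 0.0086 -0.2158  0.0452  0.0076 -0.0038  0.1087]
```

Mailer lies flat in the tray at (644,274) mm. Now hover over the stock of the square.

>>> {"op": "carry_out", "data": {"steps": [0.009,-0.216,0,0,0,0.109,0.5,0.009,-0.216,0.02,0,0,0.109,0.5,0.009,-0.216,0.045,0,0,0.109,0.5,0.009,-0.216,0.045,0,0,0.109,0.5,0.009,-0.216,0.045,0,0,0.109,0.5,0.009,-0.216,0.045,0,0,0.109,0.5,0.009,-0.216,0.045,0,0,0.109,0.5,0.009,-0.216,0.045,0,0,0.109,0.5]}}

```text
time_s: 9.95
eef_pos: [0.4335, 0.3167, 0.1572]
eef_rot: [0.0, 0.799, 0.601, 0.001]
wrist_force: [0.3, -0.2, -0.0]
opening: 0.498
grasp_force: 0.0
```

Run:
```python
from m import *
im,T=snap("wrist","w7");print(T[:3,3],ctrl.get_obs()["opening"])
for c in contour("w7",(92,20,0),(125,120,75),(120,20,400,240),150): print(c.mean(0));rect("w7",c,.024,"dark")
for c in contour("w7",(92,8,80),(125,60,130),(120,40,450,300),150): print(c.mean(0));rect("w7",c,.014,"blade")
print(go([.4348,.317,.086],np.radians(-16.0)))
```

```text
[0.4335 0.3167 0.1572] 0.4989837120060091
[257.1408 196.5922]
dark c [435.9 325. ] size [64.5 14.7] ang 74.47 corners [[420.1000061035156, 295.8999938964844], [434.29998779296875, 292.0], [451.6000061035156, 354.1000061035156], [437.3999938964844, 358.0]]
[319.128 165.008]
blade c [488.6 333.9] size [19.3 79. ] ang 73.51 corners [[448.0, 335.79998779296875], [523.7000122070312, 313.3999938964844], [529.2000122070312, 331.8999938964844], [453.5, 354.3999938964844]]
[ 0.0006  0.0009  0.0713  0.0011 -0.0008 -0.0018]
```

View pics/w7.png

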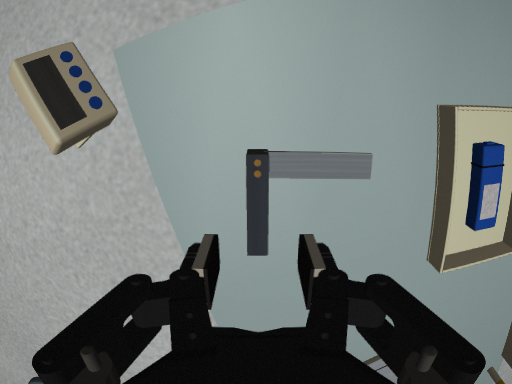

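The stock is centred between the fingers (u 258, v 150–255), the blade points right. Descend and grip its upper part.

>>> {"op": "carry_out", "data": {"steps": [0.001,0.001,0.04,0,0,0,0.5,0.001,0.001,0.065,0,0,0,0.5,0.001,0.001,0.071,0,0,0,0.5,0.001,0.001,0.071,0,0,0,0.5,0.001,0.001,0.071,0,0,0,0,0.001,0.001,0.071,0,0,0,0,0.001,0.001,0.071,0,0,0,0,0.001,0.001,0.071,0,0,0,0,0.001,0.001,0.071,0,0,0,0,0.001,0.001,0.071,0,0,0,0,0.001,0.001,0.071,0,0,0,0]}}

```text
time_s: 11.1
eef_pos: [0.4345, 0.318, 0.0876]
eef_rot: [0.0, 0.799, 0.602, 0.001]
wrist_force: [-0.1, -1.0, 6.1]
opening: 0.164
grasp_force: 59.7
```

Run:
```python
from m import *
T=pose();o=ctrl.get_obs();print(T,o["opening"],o["wrist_force"],o["torque"])
np.save("grasp.npy",T)
```

```text
[[ 0.2762  0.9611  0.0028  0.4345]
 [ 0.9611 -0.2762  0.0011  0.318 ]
 [ 0.0018  0.0024 -1.      0.0876]
 [ 0.      0.      0.      1.    ]] 0.16444714617865996 [-0.1001 -0.986   6.1302] [-0.1222  0.1083 -0.0565]
```

>>> {"op": "carry_out", "data": {"steps": [0,0,-0.02,0,0,0,0,0,0,-0.06,0,0,0,0,0,0,-0.1,0,0,0,0,0,0,-0.1,0,0,0,0,0,0,-0.1,0,0,0,0]}}

```text
time_s: 11.6
eef_pos: [0.4338, 0.3177, 0.1869]
eef_rot: [0.0, 0.799, 0.602, 0.001]
wrist_force: [0.0, -0.0, -3.1]
opening: 0.164
grasp_force: 58.9
```

Run:
```python
from m import *
im,T=snap("wrist","w8");o=ctrl.get_obs();print(T,o["opening"],o["wrist_force"],o["torque"])
G=np.load("grasp.npy");zoff=T[2,3]-G[2,3]
for c in contour("w8",(92,20,0),(125,120,75),(200,20,300,240),150): print(c.mean(0));rect("w8",c,.024+zoff,"dark")
for c in contour("w8",(92,8,80),(125,60,150),(200,40,470,240),150): print(c.mean(0));rect("w8",c,.014+zoff,"blade")
```

```text
[[ 0.2762  0.9611  0.0024  0.4338]
 [ 0.9611 -0.2762  0.001   0.3177]
 [ 0.0016  0.0021 -1.      0.1869]
 [ 0.      0.      0.      1.    ]] 0.162411084497011 [-0.5324  0.6705 -3.2258] [0.0251 0.0126 0.0077]
[258.4364 211.503 ]
dark c [442.  342.1] size [28.6 14.9] ang 74.42 corners [[431.0, 330.29998779296875], [445.29998779296875, 326.29998779296875], [453.0, 353.8999938964844], [438.70001220703125, 357.8999938964844]]
[341.5851 195.1522]
blade c [487.9 334.1] size [19.4 77. ] ang 74.93 corners [[448.20001220703125, 334.79998779296875], [522.5999755859375, 314.70001220703125], [527.5999755859375, 333.5], [453.29998779296875, 353.5]]
```

```bash
cat > st.py <<'E'
from m import *
SY=np.radians(13.45);SE=np.array([[np.cos(SY),-np.sin(SY)],[np.sin(SY),np.cos(SY)]]);SO=np.array([462.7,-36.0])
def s2w(x,y):return (SO+SE@[x,y])/1000
def w2s(p):return SE.T@(np.asarray(p)*1000-SO)
def stat():
    T=pose();o=ctrl.get_obs();yaw=np.degrees(np.arctan2(T[1,1],T[0,1]))
    print("t",o["time_s"],"tcp stage",w2s(T[:2,3]),"z",T[2,3],"yaw-stage90",yaw-103.45,"F stage",SE.T@o["wrist_force"][:2],o["wrist_force"][2],"Tq",o["torque"],"open",o["opening"])
    print("tilt",T[2,:2]);return T
E
python3 - <<'E'
from st import *
stat();v=go([*s2w(58,15),.15],np.radians(103.45));print(v)
E
```

```text
t 11.65 tcp stage [ 53.1254 350.5099] z 0.18537600992832595 yaw-stage90 -119.48648734664232 F stage [-0.3618  0.776 ] -3.2258362850750903 Tq [0.0251 0.0126 0.0077] open 0.162411084497011
tilt [-0.0005 -0.0005]
[-0.2896  0.1694  0.0354 -0.0002  0.0007  1.0562]
```

>>> {"op": "carry_out", "data": {"steps": [-0.29,0.169,0,0,0,-2.085,0,-0.29,0.169,0,0,0,-2.085,0,-0.29,0.169,0,0,0,-2.085,0,-0.29,0.169,0,0,0,-2.085,0,-0.29,0.169,0,0,0,-2.085,0,-0.29,0.169,0,0,0,-2.085,0,-0.29,0.169,0,0,0,-2.085,0,-0.29,0.169,0,0,0,-2.085,0,-0.29,0.169,0,0,0,-2.085,0,-0.29,0.169,0,0,0,-2.085,0,-0.29,0.169,0,0,0,-2.085,0,-0.29,0.169,0.035,0,0,-2.085,0,-0.29,0.169,0.035,0,0,-2.085,0,-0.29,0.169,0.035,0,0,-2.085,0,-0.29,0.169,0.035,0,0,-2.085,0,-0.29,0.169,0.035,0,0,-2.085,0,-0.29,0.169,0.035,0,0,-2.085,0,-0.29,0.169,0.035,0,0,-2.085,0]}}

```text
time_s: 13.45
eef_pos: [0.5152, -0.0078, 0.1501]
eef_rot: [-0.001, -0.116, 0.993, 0.0]
wrist_force: [0.2, 0.2, -2.1]
opening: 0.161
grasp_force: 59.1
```

Run:
```python
from st import *
T=stat();im,T=snap("wrist","w9")
print("q",ctrl.get_obs()["q"])
for c in contour("w9",(100,120,40),(130,255,255),(60,20,450,330),150): print(c.mean(0),len(c));rect("w9",c,.02,"rail")
for c in contour("w9",(5,120,80),(25,255,255),(60,20,450,330),150): print(c.mean(0),len(c));rect("w9",c,.03,"fence")
for c in contour("w9",(92,8,70),(125,60,150),(260,20,470,240),150): print(c.mean(0));rect("w9",c,.014+T[2,3]-.0876,"blade")
```

```text
t 13.45 tcp stage [57.6101 15.1857] z 0.15013980057482074 yaw-stage90 -0.15391586145412361 F stage [0.2027 0.1399] -2.0726484784126336 Tq [ 0.0306  0.011  -0.0236] open 0.16099857546939275
tilt [0.0013 0.0007]
q [-0.2458  0.2485  1.8714 -0.      1.0227 -2.0491]
[226.0947 186.2387] 243
rail c [506.9 -32.1] size [80.5 12. ] ang 13.38 corners [[466.3999938964844, -35.5], [469.20001220703125, -47.20000076293945], [547.5, -28.600000381469727], [544.7000122070312, -16.899999618530273]]
[299.7338 122.4815] 432
fence c [447.3  12.6] size [ 16.  115.3] ang 7.89 corners [[431.5, 68.5], [447.29998779296875, -45.599998474121094], [463.20001220703125, -43.400001525878906], [447.3999938964844, 70.69999694824219]]
[343.967  201.8538]
blade c [484.8  33.5] size [35.2 76.7] ang 13.97 corners [[458.5, 66.5], [477.0, -7.900000095367432], [511.1000061035156, 0.5], [492.6000061035156, 75.0]]
[318.1523 149.7449]
blade c [457.3   8.1] size [ 8.7 53.7] ang 4.01 corners [[451.1000061035156, 34.599998474121094], [454.79998779296875, -19.0], [463.5, -18.399999618530273], [459.70001220703125, 35.20000076293945]]
```

View pics/w9.png

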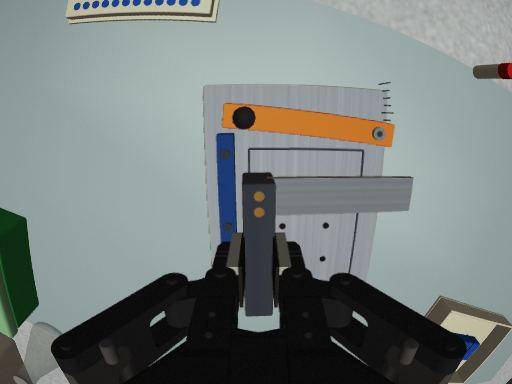

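Square hangs parallel to the rail at the right place: rail at (226,186), fence leaning in from (243,118) to (385,135), blade clear of it. Lower onto the deck.

>>> {"op": "carry_out", "data": {"steps": [0,0,0.03,0,0,0.003,0,0,0,0.045,0,0,0.003,0,0,0,0.049,0,0,0.003,0,0,0,0.05,0,0,0.003,0,0,0,0.05,0,0,0.003,0]}}

```text
time_s: 14.0
eef_pos: [0.5163, -0.0081, 0.1015]
eef_rot: [0.001, -0.115, 0.993, -0.0]
wrist_force: [0.5, 0.8, -2.3]
opening: 0.164
grasp_force: 59.0
```

Run:
```python
from st import *
stat()
```

```text
t 14.0 tcp stage [58.5781 14.709 ] z 0.10154393343963025 yaw-stage90 -0.2202236561865476 F stage [0.6606 0.6333] -2.2952292494333504 Tq [ 0.0123 -0.0095  0.0143] open 0.16374914270322563
tilt [-0.001  -0.0005]
```

>>> {"op": "carry_out", "data": {"steps": [0,0,0.001,0,0,-0.004,0,0,0,0.002,0,0,-0.004,0,0,0,0.002,0,0,-0.004,0]}}

```text
time_s: 14.3
eef_pos: [0.5164, -0.0081, 0.0997]
eef_rot: [0.001, -0.117, 0.993, -0.0]
wrist_force: [-0.7, 0.3, 0.6]
opening: 0.164
grasp_force: 59.4
```

>>> {"op": "carry_out", "data": {"steps": [0,-0.003,0,0,0,0,0,0,-0.005,0,0,0,0,0,0,-0.006,0,0,0,0,0,0,-0.006,0,0,0,0,0]}}

```text
time_s: 14.7
eef_pos: [0.5176, -0.0137, 0.0996]
eef_rot: [0.0, -0.117, 0.993, 0.0]
wrist_force: [-1.4, 3.8, 6.7]
opening: 0.16
grasp_force: 60.2
```

Run:
```python
from st import *
stat()
```

```text
t 14.7 tcp stage [58.5488  8.9741] z 0.09959420922243178 yaw-stage90 0.005796867289376451 F stage [-0.4997  4.0021] 6.730774828731451 Tq [ 0.7552  0.251  -0.0506] open 0.15953226055748815
tilt [-0.001   0.0004]
```

>>> {"op": "carry_out", "data": {"steps": [0,-0.001,0,0,0,0,0,0,-0.001,0,0,0,0,0]}}

```text
time_s: 14.9
eef_pos: [0.5177, -0.0145, 0.0996]
eef_rot: [0.0, -0.117, 0.993, 0.0]
wrist_force: [-1.5, 4.1, 6.3]
opening: 0.164
grasp_force: 60.2
```

Run:
```python
from st import *
stat()
```

```text
t 14.9 tcp stage [58.5198  8.0832] z 0.09959057738563468 yaw-stage90 0.008516325402140978 F stage [-0.506   4.2852] 6.2634693321849815 Tq [ 0.87    0.2464 -0.0008] open 0.16410425580296453
tilt [-0.0009  0.0006]
```

>>> {"op": "carry_out", "data": {"steps": [0,-0.001,0,0,0,0,0,0,-0.001,0,0,0,0,0,0,-0.001,0,0,0,0,0]}}

```text
time_s: 15.2
eef_pos: [0.5179, -0.0154, 0.0996]
eef_rot: [0.0, -0.117, 0.993, 0.0]
wrist_force: [-2.2, 3.6, 6.8]
opening: 0.163
grasp_force: 60.2
```

Run:
```python
from st import *
stat()
```

```text
t 15.2 tcp stage [58.4968  7.1741] z 0.09955853287063948 yaw-stage90 0.014830892749913005 F stage [-1.3198  3.9813] 6.781321336193276 Tq [0.8389 0.2657 0.0106] open 0.16308339803724087
tilt [-0.0009  0.0006]
```

>>> {"op": "carry_out", "data": {"steps": [0,-0.001,0,0,0,0,0,0,-0.0015,0,0,0,0,0,0,-0.002,0,0,0,0,0,0,-0.002,0,0,0,0,0]}}

```text
time_s: 15.6
eef_pos: [0.518, -0.0159, 0.0996]
eef_rot: [0.0, -0.117, 0.993, 0.002]
wrist_force: [-2.3, 12.7, 9.8]
opening: 0.162
grasp_force: 60.5
```

Run:
```python
from st import *
stat()
```

```text
t 15.6 tcp stage [58.4924  6.6541] z 0.09955931271254051 yaw-stage90 -0.006366682193373663 F stage [ 0.7582 12.866 ] 9.80058885750459 Tq [2.1734 0.3872 0.0328] open 0.1623776881209946
tilt [-0.0007  0.0034]
```

Rail contact found (F_y 13 N, no yaw moment). Slide along the rail toward the fence.

>>> {"op": "carry_out", "data": {"steps": [0.003,0,0,0,0,0,0,0.006,0,0,0,0,0,0,0.009,0,0,0,0,0,0,0.012,0,0,0,0,0,0,0.015,0,0,0,0,0,0,0.016,0,0,0,0,0,0,0.016,0,0,0,0,0,0]}}

```text
time_s: 16.3
eef_pos: [0.5042, -0.0192, 0.0998]
eef_rot: [0.003, -0.117, 0.993, 0.002]
wrist_force: [6.6, 15.7, 2.3]
opening: 0.17
grasp_force: 59.7
```

Run:
```python
from st import *
stat()
```

```text
t 16.3 tcp stage [44.2889  6.6323] z 0.09981390521366337 yaw-stage90 -0.04616840942215106 F stage [10.0987 13.7591] 2.3337471626348685 Tq [ 2.9171 -1.0316 -0.0296] open 0.1695935271589208
tilt [-0.0057  0.0028]
```

>>> {"op": "carry_out", "data": {"steps": [0.001,0,0,0,0,0,0,0.002,0,0,0,0,0,0,0.003,0,0,0,0,0,0,0.003,0,0,0,0,0,0]}}

```text
time_s: 16.7
eef_pos: [0.5015, -0.0199, 0.0998]
eef_rot: [0.003, -0.117, 0.993, 0.002]
wrist_force: [6.8, 16.5, 2.6]
opening: 0.163
grasp_force: 59.7
```

Run:
```python
from st import *
stat()
```

```text
t 16.7 tcp stage [41.4349  6.6469] z 0.09981049331419403 yaw-stage90 -0.04556175440320942 F stage [10.416  14.4789] 2.638887818735002 Tq [ 2.9592 -1.1897 -0.0014] open 0.16280636531535578
tilt [-0.0059  0.0028]
```

>>> {"op": "carry_out", "data": {"steps": [0.001,0,0,0,0,0,0,0.002,0,0,0,0,0,0,0.003,0,0,0,0,0,0,0.003,0,0,0,0,0,0]}}

```text
time_s: 17.1
eef_pos: [0.4986, -0.0206, 0.0998]
eef_rot: [0.003, -0.117, 0.993, 0.002]
wrist_force: [6.6, 16.1, 2.2]
opening: 0.161
grasp_force: 59.7
```

Run:
```python
from st import *
stat()
```

```text
t 17.1 tcp stage [38.457   6.6453] z 0.09982618664172896 yaw-stage90 -0.048387104751924426 F stage [10.2047 14.1021] 2.2171342028310153 Tq [ 3.0087 -1.2037 -0.0026] open 0.16136178267379336
tilt [-0.006   0.0028]
```

>>> {"op": "carry_out", "data": {"steps": [0.001,0,0,0,0,0,0,0.0015,0,0,0,0,0,0,0.002,0,0,0,0,0,0,0.002,0,0,0,0,0,0]}}

```text
time_s: 17.5
eef_pos: [0.4969, -0.021, 0.0998]
eef_rot: [0.003, -0.117, 0.993, 0.002]
wrist_force: [8.2, 16.6, 1.9]
opening: 0.164
grasp_force: 59.4
```

Run:
```python
from st import *
stat();im,T=snap("wrist","w10")
for c in contour("w10",(100,120,40),(130,255,255),(60,20,450,330),150): print(c.mean(0),len(c));rect("w10",c,.02,"rail")
for c in contour("w10",(5,120,80),(25,255,255),(60,20,450,330),150): print(c.mean(0),len(c));rect("w10",c,.03,"fence")
```

```text
t 17.5 tcp stage [36.7479  6.6268] z 0.09984337438644107 yaw-stage90 -0.05818316545848745 F stage [11.8183 14.2813] 1.9246060169121573 Tq [ 3.1227 -1.4063  0.0024] open 0.1640913398236756
tilt [-0.0067  0.0027]
[242.2644 310.7241] 87
rail c [550.7 -18.7] size [34.2  5.4] ang 11.96 corners [[533.4000244140625, -19.600000381469727], [534.5999755859375, -24.899999618530273], [568.0, -17.799999237060547], [566.9000244140625, -12.5]]
[231.1146 209.7516] 157
rail c [484.2 -38. ] size [35.7 11.6] ang 12.48 corners [[465.5, -36.099998474121094], [468.1000061035156, -47.5], [502.8999938964844, -39.79999923706055], [500.3999938964844, -28.399999618530273]]
[327.3537 162.3002] 523
fence c [442.   11.4] size [ 18.2 115. ] ang 13.34 corners [[419.8999938964844, 65.30000305175781], [446.3999938964844, -46.599998474121094], [464.1000061035156, -42.400001525878906], [437.5, 69.5]]
```

Fence now measures 13.34° against the rail's 13.4°, with the x force starting to rise. Press a bit more.

>>> {"op": "carry_out", "data": {"steps": [0.001,0,0,0,0,0,0,0.0015,0,0,0,0,0,0,0.0015,0,0,0,0,0,0]}}

```text
time_s: 17.85
eef_pos: [0.4966, -0.0211, 0.0999]
eef_rot: [0.005, -0.116, 0.993, 0.002]
wrist_force: [14.3, 19.7, -5.8]
opening: 0.164
grasp_force: 58.8
```

Run:
```python
from st import *
stat();im,T=snap("wrist","w11")
for c in contour("w11",(5,120,80),(25,255,255),(60,20,450,330),150): print(c.mean(0),len(c));rect("w11",c,.03,"fence")
```

```text
t 17.85 tcp stage [36.4237  6.6402] z 0.09991680551384056 yaw-stage90 -0.0843734894025232 F stage [18.4746 15.8468] -5.7803080598712295 Tq [ 3.5743 -2.3898  0.0386] open 0.163843712397249
tilt [-0.0099  0.0024]
[327.459  162.3905] 525
fence c [441.9  11.4] size [ 18.2 115. ] ang 13.31 corners [[419.79998779296875, 65.19999694824219], [446.29998779296875, -46.599998474121094], [464.0, -42.400001525878906], [437.5, 69.4000015258789]]
```

>>> {"op": "carry_out", "data": {"steps": [-0.0005,0,0.0005,0,0.006,0,0,-0.0008,0,0.001,0,0.012,0,0,-0.0008,0,0.001,0,0.012,0,0]}}

```text
time_s: 18.2
eef_pos: [0.4975, -0.0209, 0.0998]
eef_rot: [-0.002, -0.117, 0.993, 0.001]
wrist_force: [10.3, 19.8, 6.6]
opening: 0.166
grasp_force: 60.3
```

Run:
```python
from st import *
stat();im,T=snap("wrist","w12")
for c in contour("w12",(5,120,80),(25,255,255),(60,20,450,330),150): print(c.mean(0),len(c));rect("w12",c,.03,"fence")
for c in contour("w12",(92,8,70),(125,60,150),(260,20,470,300),150): print(c.mean(0));rect("w12",c,.026,"blade")
```

```text
t 18.2 tcp stage [37.3393  6.6113] z 0.09980391316665987 yaw-stage90 -0.06228860667826552 F stage [14.6058 16.9117] 6.5972126950652035 Tq [ 3.7111 -1.6588 -0.0092] open 0.16647795046833586
tilt [0.0028 0.0024]
[327.348  162.3212] 523
fence c [442.   11.4] size [ 18.2 115.1] ang 13.32 corners [[419.8999938964844, 65.30000305175781], [446.3999938964844, -46.70000076293945], [464.1000061035156, -42.5], [437.6000061035156, 69.5]]
[341.4853 197.3   ]
blade c [460.2  20. ] size [19.5 77.7] ang 14.4 corners [[441.1000061035156, 55.20000076293945], [460.3999938964844, -20.100000381469727], [479.29998779296875, -15.300000190734863], [459.8999938964844, 60.0]]
```

Square flat, pressed on rail and fence, fence 13.32° (unchanged under higher load, so seated). Press slightly harder and hold well over a second.

>>> {"op": "carry_out", "data": {"steps": [0.0004,0,0,0,0.002,0,0,0.0008,0,0,0,0.003,0,0,0.0008,0,0,0,0.003,0,0,0.0008,0,0,0,0.003,0,0,0.0008,0,0,0,0.003,0,0,0.0008,0,0,0,0.003,0,0,0.0008,0,0,0,0.003,0,0,0.0008,0,0,0,0.003,0,0,0.0008,0,0,0,0.003,0,0,0.0008,0,0,0,0.003,0,0,0.0008,0,0,0,0.003,0,0,0.0008,0,0,0,0.003,0,0,0.0008,0,0,0,0.003,0,0,0.0008,0,0,0,0.003,0,0,0.0008,0,0,0,0.003,0,0,0.0008,0,0,0,0.003,0]}}

```text
invalid input
```

Run:
```python
from st import *
stat();im,T=snap("wrist","w13")
for c in contour("w13",(5,120,80),(25,255,255),(60,20,450,330),150): rect("w13",c,.03,"fence")
g=im[100:260,190:450];cv2.imwrite("pics/w13c.png",cv2.resize(g,None,fx=3,fy=3,interpolation=cv2.INTER_CUBIC))
```

```text
t 18.25 tcp stage [37.3112  6.6371] z 0.09980599614798544 yaw-stage90 -0.06541341328617989 F stage [13.3598 16.5781] 7.23730908264881 Tq [ 3.6681 -1.6266  0.0174] open 0.16598655005663956
tilt [0.0026 0.0024]
fence c [442.   11.4] size [ 18.2 115.1] ang 13.32 corners [[419.8999938964844, 65.30000305175781], [446.3999938964844, -46.70000076293945], [464.1000061035156, -42.5], [437.5, 69.5]]
```

View pics/w13c.png

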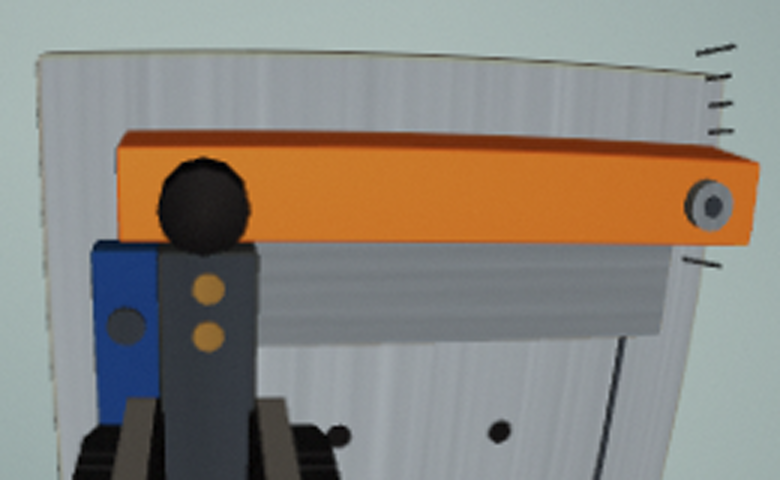

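The picture (last view) shows the blade's edge along the fence with no visible gap, stock against the rail. The call was refused, so hold again.

>>> {"op": "carry_out", "data": {"steps": [0.0008,0,0,0,0.003,0,0,0.0008,0,0,0,0.003,0,0,0.0008,0,0,0,0.003,0,0,0.0008,0,0,0,0.003,0,0,0.0008,0,0,0,0.003,0,0,0.0008,0,0,0,0.003,0,0,0.0008,0,0,0,0.003,0,0,0.0008,0,0,0,0.003,0,0]}}

```text
time_s: 19.1
eef_pos: [0.4974, -0.0209, 0.0998]
eef_rot: [-0.002, -0.116, 0.993, 0.001]
wrist_force: [13.2, 22.3, 1.9]
opening: 0.169
grasp_force: 59.6
```

>>> {"op": "carry_out", "data": {"steps": [0,0,0,0,0,0,0,0,0,0,0,0,0,0,0,0,0,0,0,0,0,0,0,0,0,0,0,0,0,0,0,0,0,0,0,0,0,0,0,0,0,0,0,0,0,0,0,0,0,0,0,0,0,0,0,0]}}

```text
time_s: 19.9
eef_pos: [0.4974, -0.0209, 0.0998]
eef_rot: [-0.002, -0.116, 0.993, 0.001]
wrist_force: [14.4, 21.3, 1.5]
opening: 0.168
grasp_force: 59.6
```

Run:
```python
from st import *
stat();im,T=snap("wrist","w14")
for c in contour("w14",(5,120,80),(25,255,255),(60,20,450,330),150): rect("w14",c,.03,"fence")
```

```text
t 19.9 tcp stage [37.3128  6.6237] z 0.09981795689446346 yaw-stage90 -0.08685813573833912 F stage [18.96   17.3426] 1.4915535772301063 Tq [ 3.9537 -2.4354 -0.0116] open 0.1681211822806333
tilt [0.0032 0.0022]
fence c [442.   11.4] size [ 18.2 115.1] ang 13.3 corners [[419.8999938964844, 65.30000305175781], [446.29998779296875, -46.70000076293945], [464.0, -42.5], [437.6000061035156, 69.5]]
```

Held for 1.6 s. Back straight off the fence, off the rail, then lift.

>>> {"op": "carry_out", "data": {"steps": [-0.004,0,0,0,0,0,0,-0.008,0.001,0,0,-0.005,0,0,-0.012,0.006,-0.001,0,-0.015,0,0,-0.016,0.01,-0.006,0,-0.015,0,0,-0.016,0.01,-0.03,0,-0.015,0,0,-0.016,0.01,-0.07,0,-0.015,0,0,-0.016,0.01,-0.11,0,-0.015,0,0,-0.016,0.01,-0.11,0,-0.015,0,0,-0.016,0.01,-0.11,0,-0.015,0,0]}}

```text
time_s: 20.85
eef_pos: [0.5085, -0.01, 0.2083]
eef_rot: [0.001, -0.117, 0.993, -0.0]
wrist_force: [-0.4, 0.1, -2.6]
opening: 0.163
grasp_force: 59.4
```

Run:
```python
from st import *
T=stat();im,T=snap("wrist","w15");print(T)
for c in contour("w15",(5,120,80),(25,255,255),(60,20,450,330),150): rect("w15",c,.03,"fence")
for c in contour("w15",(100,120,40),(130,255,255),(60,20,450,330),150): print(c.mean(0));rect("w15",c,.02,"rail")
# sheath body without lugs: restrict to the part beyond the lugs, edges in world
for c in contour("w3",(10,15,60),(30,60,140),(190,80,320,180)):
    P=onplane("wrist",c,.02,np.load("pics/w3.npy"))[:,:2]*1000
    a=np.radians(11.35);u=np.array([np.sin(a),-np.cos(a)]);v=np.array([-np.cos(a),-np.sin(a)]) # sheath +y,+x
    q=np.c_[P@v,P@u];c0=[q[:,0].mean(),q[:,1].mean()]
    print("y range",np.percentile(q[:,1],[0,2,98,100]),"hist x by y:")
    for lo in range(int(q[:,1].min()),int(q[:,1].max()),8):
        s=q[(q[:,1]>=lo)&(q[:,1]<lo+8),0];print(lo,s.min().round(1),s.max().round(1))
```

```text
t 20.85 tcp stage [50.5963 14.6833] z 0.2082768149392097 yaw-stage90 0.022883223111151096 F stage [-0.3572  0.1754] -2.588345742116752 Tq [-0.0138  0.0548 -0.0014] open 0.16327133784557493
tilt [-0.0016 -0.0011]
[[-0.9725 -0.233   0.0019  0.5085]
 [-0.233   0.9725 -0.0007 -0.01  ]
 [-0.0016 -0.0011 -1.      0.2083]
 [ 0.      0.      0.      1.    ]]
fence c [442.4  12.1] size [ 16.1 114.5] ang 13.16 corners [[421.5, 66.0], [447.6000061035156, -45.5], [463.29998779296875, -41.79999923706055], [437.20001220703125, 69.5999984741211]]
[435.0938 315.9375]
rail c [627.5 264.3] size [93.7 21.2] ang 69.33 corners [[601.0, 224.1999969482422], [620.9000244140625, 216.6999969482422], [653.9000244140625, 304.3999938964844], [634.0999755859375, 311.8999938964844]]
[234.345  184.5677]
rail c [516.6 -29.5] size [100.6  11.8] ang 13.42 corners [[466.29998779296875, -35.5], [469.0, -46.900001525878906], [566.9000244140625, -23.600000381469727], [564.0999755859375, -12.100000381469727]]
y range [458.0988 458.3604 546.753  547.0102] hist x by y:
458 -410.0 -376.8
466 -409.9 -376.8
474 -409.7 -376.9
482 -409.6 -376.5
490 -409.6 -376.6
498 -409.7 -376.6
506 -409.5 -376.4
514 -409.5 -376.5
522 -421.7 -361.8
530 -421.7 -361.8
538 -409.4 -376.1
546 -409.1 -377.5
```

Run:
```python
from st import *
def toolpts(c,z): return onplane("wrist",c,z,np.diag([1.,1,1,1]))[:,:2]*1000
for k in("w8","w9","w15"):
    for c in contour(k,(92,20,0),(125,120,75),(225,100,295,235),150):
        P=toolpts(c,.0636);print(k,"stock x max",np.sort(P[:,0])[-6:].round(1),"y",np.percentile(P[P[:,0]>25,1],[3,97]))
    for c in contour(k,(92,8,70),(125,60,150),(270,100,470,240),400):
        P=toolpts(c,.0736)
        for nm,s in(("outer",1),("inner",-1)):
            pts=[]
            for y in range(22,80,3):
                m=abs(P[:,1]-y)<1.5
                if m.any(): pts.append((y,(P[m,0]*s).max()*s))
            pts=np.array(pts);f=np.polyfit(pts[:,0],pts[:,1],1);print(k,nm,"slope",f[0],"x at y50",np.polyval(f,50))
        print(k,"tip y",np.percentile(P[:,1],99))
# fence working-edge angle
for k in("w2","w9","w12","w14","w15"):
    c=contour(k,(5,120,80),(25,255,255),(60,20,450,330),150)[0];P=onplane("wrist",c,.03,np.load(f"pics/{k}.npy"))[:,:2]*1000
    Q=(P-SO)@SE
    pts=np.array([(y,Q[abs(Q[:,1]-y)<2,0].max()) for y in range(20,104,3)]);f=np.polyfit(pts[:,0],pts[:,1],1)
    print(k,"fence angle",f[0],"x at y 8",np.polyval(f,8),"res",np.std(pts[:,1]-np.polyval(f,pts[:,0])))
```

```text
w8 stock x max [36.6 36.6 36.6 36.6 36.6 37.1] y [-6.4155  8.2393]
w8 outer slope 0.011023597108665238 x at y50 37.22291195188094
w8 inner slope 0.020697908812858247 x at y50 18.659166961696002
w8 tip y 85.31781027750208
w9 stock x max [36.6 36.6 36.6 36.6 36.6 36.6] y [-6.0427  8.2948]
w9 outer slope 0.011182116532427398 x at y50 37.278177816566966
w9 inner slope 0.015514243952666283 x at y50 16.989804694733536
w9 tip y 85.19689665582277
w15 stock x max [36.6 36.6 36.6 36.6 36.6 36.6] y [-6.2744  8.2951]
w15 outer slope 0.0094470558448669 x at y50 37.225743419195176
w15 inner slope 0.05681583015820568 x at y50 17.671680145670916
w15 tip y 85.2917917163618
w2 fence angle 0.09042223111455336 x at y 8 1.9642173624875452 res 0.4319656749584474
w9 fence angle 0.0997791310995822 x at y 8 -0.14321088694367334 res 0.18301003827769313
w12 fence angle 0.00034136114882696696 x at y 8 -0.21563461059741015 res 0.13104720236808376
w14 fence angle 0.0007217964909451515 x at y 8 -0.26542897220254075 res 0.13100990830020837
w15 fence angle 0.003577557251024809 x at y 8 -0.9652485884931882 res 0.21192831786310462
```

Run:
```python
from st import *
T=np.load("pics/w8.npy");c=contour("w8",(92,20,0),(125,120,75),(200,20,300,240),150)[0]
i=c[:,1].argmin();print(c[i],c[c[:,1].argmax()])
for uv in(c[i],):
    W=onplane("wrist",uv,T[2,3]-.0636,T)[0];print("world",W,"tool",T[:3,:3].T@(W-T[:3,3]));print("ident",onplane("wrist",uv,.0636,np.eye(4)))
im=cv2.imread("pics/w8.png");print(im[150:186:2,258].tolist())
```

```text
[244 184] [245 239]
world [0.4385 0.355  0.1233] tool [ 0.0371 -0.0059  0.0636]
ident [[ 0.0371 -0.0059  0.0636]]
[[171, 175, 159], [172, 175, 159], [172, 173, 159], [171, 173, 157], [170, 173, 157], [173, 174, 160], [170, 173, 158], [170, 173, 157], [171, 174, 158], [169, 173, 157], [170, 172, 156], [114, 116, 106], [24, 25, 26], [24, 25, 26], [24, 26, 26], [23, 26, 26], [24, 25, 26], [44, 44, 41]]
```

>>> {"op": "carry_out", "data": {"steps": [0.068,-0.117,0,0,0,1.6,0,0.068,-0.117,0,0,0,1.6,0,0.068,-0.117,0,0,0,1.6,0,0.068,-0.117,0,0,0,1.6,0,0.068,-0.117,0,0,0,1.6,0,0.068,-0.117,0,0,0,1.6,0,0.068,-0.117,0,0,0,1.6,0,0.068,-0.117,0,0,0,1.6,0,0.068,-0.117,0,0,0,1.6,0,0.068,-0.117,0,0,0,1.6,0,0.068,-0.117,0,0,0,1.6,0,0.068,-0.117,0,0,0,1.6,0,0.068,-0.117,0,0,0,1.6,0]}}

```text
time_s: 22.2
eef_pos: [0.4684, -0.139, 0.206]
eef_rot: [-0.002, 0.63, 0.777, -0.0]
wrist_force: [0.2, -0.5, -3.1]
opening: 0.165
grasp_force: 59.6
```

Run:
```python
from st import *
stat();print(ctrl.get_obs()["q"]);print(go([.4286,-.2713,.18],np.radians(-79.08)))
```

```text
t 22.2 tcp stage [ -18.4462 -101.4816] z 0.20604481342702866 yaw-stage90 -91.49471246601841 F stage [ 0.0485 -0.4988] -3.1107617965308583 Tq [-0.0533 -0.0007 -0.0418] open 0.16492358704965715
tilt [ 0.0021 -0.0024]
[-0.532   0.1053  1.9062 -0.0001  1.1332 -0.7406]
[-0.1213 -0.0662  0.0259 -0.0002 -0.0035 -1.5527]
```

>>> {"op": "carry_out", "data": {"steps": [-0.121,-0.066,0,0,-0.003,1.589,0,-0.121,-0.066,0,0,-0.003,1.589,0,-0.121,-0.066,0,0,-0.003,1.589,0,-0.121,-0.066,0,0,-0.003,1.589,0,-0.121,-0.066,0,0,-0.003,1.589,0,-0.121,-0.066,0,0,-0.003,1.589,0,-0.121,-0.066,0,0,-0.003,1.589,0,-0.121,-0.066,0.025,0,-0.003,1.589,0,-0.121,-0.066,0.025,0,-0.003,1.589,0,-0.121,-0.066,0.025,0,-0.003,1.589,0,-0.121,-0.066,0.025,0,-0.003,1.589,0,-0.121,-0.066,0.025,0,-0.003,1.589,0,-0.121,-0.066,0.025,0,-0.003,1.589,0,-0.121,-0.066,0.025,0,-0.003,1.589,0]}}

```text
time_s: 23.6
eef_pos: [0.4293, -0.2712, 0.1824]
eef_rot: [0.001, 0.995, 0.095, -0.001]
wrist_force: [0.2, 0.9, -2.3]
opening: 0.165
grasp_force: 59.6
```

```bash
cat > sh.py <<'E'
from st import *
def sheath(k):
    T=np.load(f"pics/{k}.npy");ok=False
    for c in contour(k,(10,12,60),(35,70,150),(300,60,512,300),150):
        W=onplane("wrist",c,.02,T);P=((W-T[:3,3])@T[:3,:3])[:,:2]*1000
        print(k,"sheath px",c.min(0),c.max(0),"y range",np.percentile(P[:,1],[1,99]))
        for y in range(int(P[:,1].min())+3,int(P[:,1].max()),6):
            s=P[abs(P[:,1]-y)<3,0]
            if len(s)>1: print("   y",y,"x",s.min().round(1),s.max().round(1),"mid",((s.min()+s.max())/2).round(2))
E
python3 - <<'E'
from sh import *
stat();im,T=snap("wrist","w16");print(T[:3,3],"yaw",np.degrees(np.arctan2(T[1,1],T[0,1])));sheath("w16")
E
```

```text
t 23.6 tcp stage [ -87.2492 -221.0164] z 0.18241478371603786 yaw-stage90 -182.5392000243945 F stage [0.4389 0.7947] -2.3023879608217976 Tq [ 0.0074 -0.0141 -0.0032] open 0.1652023207568449
tilt [-0.0022  0.0016]
[ 0.4293 -0.2712  0.1824] yaw -79.08920002439449
w16 sheath px [369 146] [466 194] y range [ 94.4983 195.5838]
   y 95 x 17.8 17.9 mid 17.84
   y 101 x 17.9 40.5 mid 29.18
   y 107 x 17.9 44.8 mid 31.4
   y 113 x 18.0 44.5 mid 31.25
   y 119 x 18.1 44.6 mid 31.35
   y 125 x 18.2 44.1 mid 31.17
   y 131 x 18.3 44.4 mid 31.36
   y 137 x 12.0 44.5 mid 28.25
   y 143 x 12.0 44.1 mid 28.06
   y 149 x 12.0 44.4 mid 28.22
   y 155 x 11.2 44.5 mid 27.85
   y 161 x 2.5 44.2 mid 23.32
   y 167 x 2.4 44.5 mid 23.46
   y 173 x 2.4 44.6 mid 23.49
   y 179 x 11.3 44.2 mid 27.75
   y 185 x 11.4 44.5 mid 27.95
   y 191 x 11.4 43.9 mid 27.69
```

>>> {"op": "carry_out", "data": {"steps": [0.0005,0,0.04,0,0.004,0,0,0.0005,0,0.075,0,0.004,0,0,0.0005,0,0.09,0,0.004,0,0,0.0005,0,0.093,0,0.004,0,0,0.0005,0,0.093,0,0.004,0,0,0.0005,0,0.093,0,0.004,0,0]}}

```text
time_s: 24.25
eef_pos: [0.4304, -0.2721, 0.0908]
eef_rot: [0.002, 0.996, 0.094, 0.002]
wrist_force: [-0.0, 0.1, -2.3]
opening: 0.162
grasp_force: 59.6
```

Run:
```python
from sh import *
T=stat();im,T=snap("wrist","w17");print(T[:3,3],"yaw",np.degrees(np.arctan2(T[1,1],T[0,1])))
g=cv2.cvtColor(im,cv2.COLOR_BGR2GRAY).astype(int)
for u in(330,370,400,415,425,435,445,455,465,475,490,505): print(u,g[150:240:1,u].tolist())
```

```text
t 24.25 tcp stage [ -86.3343 -222.1459] z 0.09078668568128576 yaw-stage90 -182.6622634448146 F stage [0.0103 0.1034] -2.258413470129346 Tq [ 0.0099  0.0037 -0.0053] open 0.1619014862033594
tilt [0.0033 0.0038]
[ 0.4304 -0.2721  0.0908] yaw -79.21226344481461
330 [163, 163, 163, 163, 163, 162, 161, 163, 162, 162, 162, 162, 162, 161, 162, 161, 162, 162, 162, 162, 161, 161, 160, 162, 162, 161, 95, 61, 115, 112, 116, 114, 111, 109, 111, 112, 113, 115, 116, 113, 109, 111, 110, 113, 113, 112, 112, 111, 109, 113, 112, 114, 115, 115, 113, 111, 108, 109, 110, 109, 108, 109, 110, 119, 150, 159, 158, 158, 158, 159, 159, 159, 158, 158, 158, 159, 159, 159, 159, 159, 157, 159, 157, 158, 156, 157, 158, 158, 158, 157]
370 [162, 162, 162, 163, 161, 161, 163, 161, 161, 160, 161, 160, 162, 161, 160, 160, 160, 161, 160, 159, 158, 159, 161, 160, 161, 151, 106, 65, 95, 110, 113, 112, 108, 107, 110, 110, 112, 115, 114, 110, 110, 110, 111, 112, 111, 111, 108, 108, 110, 111, 111, 114, 113, 113, 111, 107, 109, 111, 110, 109, 110, 111, 127, 158, 158, 157, 157, 155, 156, 156, 156, 156, 156, 156, 154, 156, 157, 
[... 3484 characters left out ...]
9, 147, 149, 149, 148, 147, 148, 115, 47, 42, 43, 38, 49, 50, 64, 92, 96, 96, 97, 95, 96, 95, 96, 97, 96, 95, 96, 96, 95, 95, 84, 95, 96, 96, 96, 96, 95, 96, 96, 96, 95, 95, 95, 96, 96, 95, 94, 38, 64, 92, 96, 96, 96, 97, 96, 95, 95, 97, 95, 95, 95, 95, 96, 53, 37, 54, 68, 88, 94, 96, 97, 107, 143, 143, 143, 144, 143]
505 [130, 39, 47, 46, 76, 86, 88, 94, 95, 94, 95, 93, 94, 94, 96, 94, 94, 94, 96, 96, 94, 95, 39, 41, 43, 41, 46, 48, 86, 95, 96, 95, 96, 94, 95, 95, 95, 94, 95, 95, 95, 94, 95, 84, 93, 94, 95, 95, 96, 96, 94, 95, 94, 95, 95, 94, 94, 95, 77, 40, 52, 86, 95, 93, 93, 95, 95, 95, 94, 95, 97, 95, 94, 94, 92, 126, 144, 142, 141, 142, 140, 142, 142, 141, 141, 147, 161, 162, 160, 158]
```

```bash
cat > al.py <<'E'
from sh import *
def prof(k,cols_b,cols_s,thb=135):
    T=np.load(f"pics/{k}.npy");g=cv2.cvtColor(cv2.imread(f"pics/{k}.png"),cv2.COLOR_BGR2GRAY).astype(float)
    def tl(u,v,zw):
        W=onplane("wrist",(u,v),zw,T)[0];return (T[:3,:3].T@(W-T[:3,3]))[:2]*1000
    def cross(col,v0,v1,th,up):
        for v in range(v0,v1):
            a,b=col[v],col[v+1]
            if (up and a<th<=b) or (not up and a>=th>b): return v+(th-a)/(b-a)
    out=[]
    for u in cols_b:
        col=g[:,u];b=cross(col,195,240,134,True);t=cross(col,160,195,134,False)+1.7
        A=tl(u,t,T[2,3]-.0736);B=tl(u,b,T[2,3]-.0736);out.append((u,*A,*B,(A[0]+B[0])/2))
    print("blade\n",np.array(out));out=[]
    for u in cols_s:
        col=g[:,u];t=cross(col,174,185,75,True);b=cross(col,220,240,122,True)
        A=tl(u,t,.02);B=tl(u,b,.02);out.append((u,*A,*B,(A[0]+B[0])/2,np.hypot(*(A-B))))
    print("sheath\n",np.array(out))
    return T
E
python3 - <<'E'
from al import *
prof("w17",range(300,405,15),range(446,484,6))
E
```

```text
blade
 [[300.      40.3947  20.0808  20.5504  20.9506  30.4726]
 [315.      40.5736  27.762   20.7687  28.9437  30.6712]
 [330.      40.6613  35.5986  20.8106  37.1045  30.736 ]
 [345.      40.6951  43.6373  20.8223  45.4752  30.7587]
 [360.      40.755   51.9234  21.0116  54.0845  30.8833]
 [375.      40.8934  60.506   21.1741  63.0097  31.0337]
 [390.      41.022   69.4563  21.4129  72.3016  31.2175]]
sheath
 [[446.      42.9507 105.233    9.5112 113.209   26.231   34.3776]
 [452.      43.0231 109.7913   9.3344 118.1718  26.1788  34.7154]
 [458.      42.9462 114.5237   9.4088 123.2165  26.1775  34.6456]
 [464.      42.938  119.3974   9.5174 128.4144  26.2277  34.6157]
 [470.      42.9611 124.4309   9.4761 133.8376  26.2186  34.7813]
 [476.      43.0729 129.6228   9.5003 139.4321  26.2866  34.9763]
 [482.      43.0628 135.0369   9.3504 145.2956  26.2066  35.2387]]
```

Run:
```python
from al import *
for k in("w8","w9","w14","w15"):
    T=np.load(f"pics/{k}.npy");im=cv2.imread(f"pics/{k}.png");hsv=cv2.cvtColor(im,cv2.COLOR_BGR2HSV);g=cv2.cvtColor(im,cv2.COLOR_BGR2GRAY).astype(int)
    tl=lambda u,v,zt:(onplane("wrist",(u,v),zt,np.eye(4))[0][:2]*1000)
    r=[]
    for u in range(300,400,15):
        col=g[:,u];lo=[v for v in range(160,230) if col[v]<134 and hsv[v,u,1]<90]
        # longest run = blade
        runs=np.split(lo,np.where(np.diff(lo)>1)[0]+1);run=max(runs,key=len)
        r.append((u,run[0],run[-1],*tl(u,run[0],.0736),*tl(u,run[-1]+.5,.0736)))
    r=np.array(r);print(k,"yaw",np.degrees(np.arctan2(T[1,1],T[0,1])));print(r.round(2))
    if k=="w14":
        print("fence edge in tool:");
        for u in range(290,440,25):
            vs=[v for v in range(120,230) if hsv[v,u,1]>120 and 5<=hsv[v,u,0]<=25];print(u,vs[0],vs[-1],tl(u,vs[-1]+.5,T[2,3]-.03),tl(u,vs[0],T[2,3]-.03),col[0])
```

```text
w8 yaw -16.030923820817474
[[300.   176.   214.    41.21  20.02  20.48  20.93]
 [315.   176.   213.    41.25  27.68  20.98  28.9 ]
 [330.   176.   213.    41.31  35.49  20.89  37.05]
 [345.   176.   213.    41.39  43.49  20.77  45.41]
 [360.   176.   212.    41.48  51.74  21.21  53.97]
 [375.   176.   212.    41.59  60.28  21.05  62.91]
 [390.   176.   211.    41.72  69.18  21.46  72.14]]
w9 yaw 103.29608413854588
[[300.   176.   214.    41.21  20.02  20.48  20.93]
 [315.   176.   213.    41.25  27.68  20.98  28.9 ]
 [330.   176.   213.    41.31  35.49  20.89  37.05]
 [345.   176.   212.    41.39  43.49  21.34  45.35]
 [360.   166.   212.    46.78  51.25  21.21  53.97]
 [375.   176.   211.    41.59  60.28  21.64  62.82]
 [390.   176.   210.    41.72  69.18  22.05  72.04]]
w14 yaw 103.36314186426166
[[300.   181.   214.    38.61  20.12  20.48  20.93]
 [315.   181.   214.    38.64  27.82  20.41  28.94]
 [330.   181.   213.    38.68  35.67  20.89  37.05]
 [345.   181.   213.    38.74  43.71  20.77  45.41]
 [360.   181.   213.    38.8   52.    20.63  54.04]
 [375.   181.   212.    38.88  60.59  21.05  62.91]
 [390.   182.   211.    38.41  69.62  21.46  72.14]]
fence edge in tool:
290 144 180 [39.8959 14.6242] [57.8472 14.1607] 172
315 145 180 [39.9458 27.0487] [57.5577 26.23  ] 172
340 145 180 [40.0238 39.8798] [57.8623 38.6732] 172
365 146 180 [40.1327 53.3287] [57.7916 51.7369] 172
390 147 180 [40.2764 67.6459] [57.8376 65.6411] 172
415 148 181 [39.9048 83.2324] [58.0134 80.681 ] 172
w15 yaw 103.47288322311115
[[300.   176.   214.    41.21  20.02  20.48  20.93]
 [315.   174.   213.    42.29  27.63  20.98  28.9 ]
 [330.   176.   213.    41.31  35.49  20.89  37.05]
 [345.   176.   213.    41.39  43.49  20.77  45.41]
 [360.   176.   212.    41.48  51.74  21.21  53.97]
 [375.   176.   211.    41.59  60.28  21.64  62.82]
 [390.   176.   211.    41.72  69.18  21.46  72.14]]
```

>>> {"op": "carry_out", "data": {"steps": [-0.003,0,0,0,0,0,0,-0.005,0,0.001,0,0,0,0,-0.005,0,0.002,0,0,0,0,-0.005,0,0.0025,0,0,0,0,-0.005,0,0.0025,0,0,0,0]}}

```text
time_s: 24.8
eef_pos: [0.4247, -0.2725, 0.0876]
eef_rot: [0.001, 0.996, 0.094, 0.001]
wrist_force: [-3.1, 0.9, 5.2]
opening: 0.165
grasp_force: 60.5
```

Run:
```python
from al import *
stat();snap("wrist","w18");T=prof("w18",range(345,405,15),range(446,484,9));print(T[:3,3],"yaw",np.degrees(np.arctan2(T[1,1],T[0,1])))
```

```text
t 24.8 tcp stage [ -91.9543 -221.1955] z 0.0876146710926312 yaw-stage90 -182.68345606702232 F stage [-2.7655  1.5953] 5.228380783214944 Tq [ 0.2229  0.5524 -0.0474] open 0.16459825485979956
tilt [0.0018 0.002 ]
blade
 [[345.      40.7329  43.5944  20.9613  45.4297  30.8471]
 [360.      40.7913  51.8673  21.0995  54.0315  30.9454]
 [375.      40.6956  60.4606  21.2327  62.9458  30.9642]
 [390.      40.9185  69.3846  21.3302  72.2437  31.1243]]
sheath
 [[446.      44.2752 102.5598  15.2854 109.3238  29.7803  29.7684]
 [455.          nan      nan  15.3187 116.4784      nan      nan]
 [464.          nan      nan  15.2264 124.0168      nan      nan]
 [473.          nan      nan  15.3901 131.8626      nan      nan]
 [482.          nan      nan  15.5024 140.1534      nan      nan]]
[ 0.4247 -0.2725  0.0876] yaw -79.23345606702232
```

>>> {"op": "carry_out", "data": {"steps": [0.0008,0.002,-0.0005,0,0,0,0,0.0008,0.008,-0.0005,0,0,0,0,0.0008,0.013,-0.0005,0,0,0,0,0.0008,0.017,-0.0005,0,0,0,0,0.0008,0.017,-0.0005,0,0,0,0]}}

```text
time_s: 25.35
eef_pos: [0.429, -0.29, 0.0877]
eef_rot: [0.001, 0.996, 0.094, 0.001]
wrist_force: [0.2, -2.1, -1.0]
opening: 0.168
grasp_force: 59.9
```

```bash
cat >> al.py <<'E'
YS=np.array([.1894,-.9819]);XS=np.array([-.9819,-.1894])
def st2():
    T=pose();o=ctrl.get_obs();d=T[:2,3]*1000-[484.3,-416.3];F=o["wrist_force"]
    print("t",o["time_s"],"sheath xy",[d@XS,d@YS],"z",T[2,3],"yaw",np.degrees(np.arctan2(T[1,1],T[0,1])),"F x,y,z",[F[:2]@XS,F[:2]@YS,F[2]],"Tq",o["torque"],"tilt",T[2,:2],"open",o["opening"])
E
python3 - <<'E'
from al import *
st2();snap("wrist","w19");g=cv2.cvtColor(cv2.imread("pics/w19.png"),cv2.COLOR_BGR2GRAY).astype(int)
T=np.load("pics/w19.npy");tl=lambda u,v,zt:(onplane("wrist",(u,v),zt,np.eye(4))[0][:2]*1000).round(1)
for u in(390,404,410,416,422,428,440): print(u,g[160:240,u].tolist())
print(tl(400,176,.0736),tl(400,212,.0736),tl(430,176,T[2,3]-.02),tl(430,225,T[2,3]-.02))
E
```

```text
t 25.35 sheath xy [np.float64(30.329590176348194), np.float64(-134.5220386203744)] z 0.0876697486546193 yaw -79.26688368275602 F x,y,z [np.float64(0.16554806633359329), np.float64(2.0639589102843794), np.float64(-1.0172856945744435)] Tq [-0.2102 -0.0296  0.0269] tilt [0.0026 0.0031] open 0.16794592829061483
390 [161, 160, 159, 160, 159, 159, 161, 159, 160, 159, 162, 160, 159, 160, 160, 156, 100, 69, 101, 113, 113, 110, 108, 111, 111, 114, 114, 118, 115, 111, 111, 111, 114, 113, 112, 111, 111, 112, 112, 113, 115, 116, 114, 114, 111, 109, 110, 111, 111, 110, 111, 124, 150, 157, 157, 157, 155, 155, 156, 155, 156, 156, 155, 156, 156, 156, 155, 156, 157, 153, 155, 154, 155, 157, 154, 155, 155, 156, 156, 157]
404 [159, 158, 159, 158, 159, 159, 158, 159, 159, 157, 159, 159, 159, 158, 159, 159, 113, 60, 117, 112, 112, 108, 109, 109, 112, 112, 116, 118, 114, 112, 113, 113, 112, 114, 112, 110, 109, 109, 113, 111, 115, 115, 114, 112, 111, 110, 113, 111, 112, 109, 114, 48, 33, 34, 36, 51, 111, 149, 155, 156, 154, 155, 155, 154, 154, 155, 155, 155, 154, 155, 154, 153, 154, 155, 155, 155, 154, 154
[... 1253 characters left out ...]
, 102, 91, 102, 102, 102, 101, 102, 102, 103, 102, 102, 102, 102, 102, 101, 102, 101, 101, 104, 102, 69, 42, 62, 94, 101, 103, 101, 101, 103, 102, 101, 102, 100, 100, 99, 100, 102, 102, 102, 91, 141, 152, 152, 153, 153, 152, 153, 154, 152, 152, 153, 151, 153, 152]
440 [155, 155, 72, 41, 44, 40, 40, 48, 48, 88, 102, 102, 102, 101, 102, 101, 101, 103, 101, 101, 102, 100, 101, 101, 101, 102, 100, 92, 97, 101, 99, 101, 102, 103, 101, 101, 100, 101, 101, 101, 101, 102, 101, 101, 102, 97, 67, 43, 78, 100, 101, 102, 101, 100, 102, 100, 101, 101, 100, 98, 101, 100, 100, 101, 99, 122, 151, 152, 152, 151, 153, 152, 152, 151, 152, 152, 152, 152, 152, 152]
[41.8 75.4] [21.  78.7] [43.7 91.3] [14.9 97.3]
```

Run:
```python
from al import *
T=np.load("pics/w19.npy");tl=lambda u,v,zt:(onplane("wrist",(u,v),zt,np.eye(4))[0][:2]*1000).round(2)
for u,a,b in((428,168.7,225.6),(440,168.6,225.2)): print("sheath",tl(u,a,T[2,3]-.02),tl(u,b,T[2,3]-.02))
for u,a,b in((390,177.3,211.5),(404,177.3,210.7)): print("blade",tl(u,a,.0736),tl(u,b,.0736))
```

```text
sheath [47.65 89.26] [14.55 95.97]
sheath [47.95 97.43] [ 14.4  104.84]
blade [41.01 69.28] [21.46 72.14]
blade [41.14 77.98] [21.75 81.17]
```

Blade centre 31.3 versus sheath centre 31.15 in the tool frame: aligned. Insert the first 12 mm.

>>> {"op": "carry_out", "data": {"steps": [0,0.003,0,0,0,0,0,0,0.006,0,0,0,0,0,0,0.009,0,0,0,0,0,0,0.012,0,0,0,0,0,0,0.012,0,0,0,0,0]}}

```text
time_s: 25.9
eef_pos: [0.4295, -0.2935, 0.0875]
eef_rot: [-0.007, 0.996, 0.094, -0.001]
wrist_force: [-4.2, 32.3, 30.1]
opening: 0.168
grasp_force: 64.0
```

Run:
```python
from al import *
st2()
```

```text
t 25.9 sheath xy [np.float64(30.535927639035762), np.float64(-131.00385910143456)] z 0.08746017933238703 yaw -79.22414632314631 F x,y,z [np.float64(-2.038231245624691), np.float64(-32.4813158417099), np.float64(30.072563546821282)] Tq [5.4233 0.7643 0.0601] tilt [-0.0013 -0.015 ] open 0.16753592402461367
```

The load acts under the stock (bench friction wedging), not at the blade tip. Ease back and carry the square 1 mm clear of the bench.

>>> {"op": "carry_out", "data": {"steps": [0,-0.01,0,0,0,0,0,0,-0.01,-0.001,0,0,0,0,0,-0.01,-0.0012,0,0,0,0,0,-0.01,-0.0012,0,0,0,0]}}

```text
time_s: 26.3
eef_pos: [0.4291, -0.2915, 0.0888]
eef_rot: [0.001, 0.996, 0.094, 0.001]
wrist_force: [-0.4, 0.1, -2.3]
opening: 0.164
grasp_force: 59.7
```

Run:
```python
from al import *
st2();snap("wrist","w20");g=cv2.cvtColor(cv2.imread("pics/w20.png"),cv2.COLOR_BGR2GRAY).astype(int)
for u in(345,390,404,428): print(u,g[160:232,u].tolist())
```

```text
t 26.3 sheath xy [np.float64(30.53196101886368), np.float64(-132.9669607203099)] z 0.08882912873336588 yaw -79.26096689198893 F x,y,z [np.float64(0.380685860135662), np.float64(-0.2102638065090235), np.float64(-2.343327688980731)] Tq [ 0.0788 -0.0516  0.047 ] tilt [0.0022 0.0023] open 0.16399137801256392
345 [160, 163, 162, 160, 162, 162, 162, 161, 162, 161, 160, 161, 163, 161, 161, 161, 89, 55, 104, 114, 118, 116, 112, 111, 112, 114, 116, 118, 117, 115, 113, 111, 112, 114, 115, 113, 113, 111, 111, 114, 115, 116, 117, 117, 113, 113, 110, 112, 112, 112, 110, 111, 113, 127, 157, 159, 159, 159, 159, 159, 157, 159, 159, 159, 159, 158, 158, 159, 158, 159, 159, 159]
390 [160, 159, 159, 159, 160, 160, 160, 160, 160, 159, 159, 160, 160, 159, 157, 156, 102, 74, 115, 113, 113, 110, 107, 110, 112, 114, 117, 118, 115, 112, 112, 113, 112, 113, 112, 111, 110, 112, 113, 113, 114, 117, 115, 114, 111, 111, 110, 110, 109, 109, 110, 123, 151, 156, 156, 156, 156, 156, 157, 158, 156, 157, 155, 157, 156, 157, 155, 156, 156, 155, 155, 155]
404 [160, 158, 159, 158, 158, 160, 161, 159, 159, 161, 155, 148, 144, 136, 137, 136, 85, 48, 122, 112, 111, 109, 108, 112, 112, 114, 116, 118, 114, 112, 111, 113, 114, 115, 112, 112, 110, 112, 112, 112, 115, 114, 114, 111, 109, 111, 112, 113, 111, 111, 114, 45, 40, 44, 47, 48, 44, 90, 118, 148, 154, 155, 154, 156, 154, 157, 155, 155, 156, 156, 155, 155]
428 [145, 60, 40, 41, 40, 42, 54, 52, 95, 102, 102, 102, 103, 103, 103, 102, 102, 101, 103, 103, 101, 101, 101, 101, 101, 102, 94, 99, 103, 102, 102, 102, 102, 101, 101, 102, 103, 101, 102, 101, 103, 102, 102, 102, 101, 84, 41, 58, 95, 102, 104, 103, 104, 102, 101, 102, 101, 102, 102, 102, 101, 101, 101, 102, 99, 136, 152, 152, 152, 153, 152, 154]
```

>>> {"op": "carry_out", "data": {"steps": [0,0.003,0,0,0,0,0,0,0.006,0,0,0,0,0,0,0.009,0,0,0,0,0,0,0.012,0,0,0,0,0,0,0.012,0,0,0,0,0]}}

```text
time_s: 26.85
eef_pos: [0.4316, -0.3038, 0.0891]
eef_rot: [0.001, 0.996, 0.093, 0.001]
wrist_force: [0.9, -0.4, -2.0]
opening: 0.162
grasp_force: 59.7
```

Run:
```python
from al import *
st2()
```

```text
t 26.85 sheath xy [np.float64(30.428320602049553), np.float64(-120.43202420924945)] z 0.08909016510929854 yaw -79.27905042287178 F x,y,z [np.float64(-0.8185070475673191), np.float64(0.611218843073728), np.float64(-1.9681295695525225)] Tq [-0.0654  0.002   0.0054] tilt [0.0026 0.0032] open 0.1622113610292974
```

>>> {"op": "carry_out", "data": {"steps": [0,0.006,0,0,0,0,0,0,0.012,0,0,0,0,0,0,0.018,0,0,0,0,0,0,0.024,0,0,0,0,0,0,0.03,0,0,0,0,0,0,0.03,0,0,0,0,0]}}

```text
time_s: 27.45
eef_pos: [0.4372, -0.3333, 0.0891]
eef_rot: [0.001, 0.996, 0.093, 0.001]
wrist_force: [-0.0, -0.3, -2.3]
opening: 0.164
grasp_force: 59.7
```

Run:
```python
from al import *
st2()
```

```text
t 27.45 sheath xy [np.float64(30.518009787503026), np.float64(-90.44061335814439)] z 0.08908894720544912 yaw -79.27608589648159 F x,y,z [np.float64(0.06289923861294923), np.float64(0.278029325460194), np.float64(-2.2518444425796242)] Tq [-0.0046 -0.034  -0.0249] tilt [0.0025 0.0029] open 0.1643554854922578
```

>>> {"op": "carry_out", "data": {"steps": [0,0.006,0,0,0,0,0,0,0.012,0,0,0,0,0,0,0.018,0,0,0,0,0,0,0.024,0,0,0,0,0,0,0.03,0,0,0,0,0,0,0.032,0,0,0,0,0,0,0.032,0,0,0,0,0]}}

```text
time_s: 28.15
eef_pos: [0.443, -0.3641, 0.089]
eef_rot: [0.001, 0.996, 0.094, 0.001]
wrist_force: [0.2, -0.1, -1.8]
opening: 0.163
grasp_force: 59.7
```

Run:
```python
from al import *
st2()
```

```text
t 28.15 sheath xy [np.float64(30.678115709255948), np.float64(-59.080704836273064)] z 0.08903643009338563 yaw -79.26358596095235 F x,y,z [np.float64(-0.18533766467960652), np.float64(0.11597706160120326), np.float64(-1.8011232147480876)] Tq [-0.0654 -0.0469 -0.0095] tilt [0.0023 0.0023] open 0.16297728743778264
```

>>> {"op": "carry_out", "data": {"steps": [0,0.002,0,0,0,0,0,0,0.004,0,0,0,0,0,0,0.005,0,0,0,0,0,0,0.006,0,0,0,0,0,0,0.006,0,0,0,0,0]}}

```text
time_s: 28.65
eef_pos: [0.4441, -0.3696, 0.089]
eef_rot: [0.001, 0.996, 0.094, 0.001]
wrist_force: [0.1, -0.6, -2.3]
opening: 0.165
grasp_force: 59.7
```

Run:
```python
from al import *
st2()
```

```text
t 28.65 sheath xy [np.float64(30.63544495308222), np.float64(-53.46692250999226)] z 0.08903858622439167 yaw -79.24425155969857 F x,y,z [np.float64(0.024683051379201182), np.float64(0.5804914319093261), np.float64(-2.3400501837661998)] Tq [-0.0538 -0.018   0.0275] tilt [0.0022 0.0021] open 0.16472773107901514
```

>>> {"op": "carry_out", "data": {"steps": [0,0.001,0,0,0,0,0,0,0.002,0,0,0,0,0,0,0.002,0,0,0,0,0]}}

```text
time_s: 28.95
eef_pos: [0.4442, -0.3701, 0.0888]
eef_rot: [-0.001, 0.996, 0.094, 0.001]
wrist_force: [-0.9, 5.4, 2.6]
opening: 0.165
grasp_force: 60.3
```

Run:
```python
from al import *
st2()
```

```text
t 28.95 sheath xy [np.float64(30.661320578582774), np.float64(-52.92887596497565)] z 0.08876913593715446 yaw -79.21850683219188 F x,y,z [np.float64(-0.19092703877405992), np.float64(-5.492874540049531), np.float64(2.6001762744910755)] Tq [0.9101 0.0054 0.0822] tilt [ 0.0014 -0.0012] open 0.16531586489571334
```

Stock has met the mouth. Set it down on the bench, seat it, and release.

>>> {"op": "carry_out", "data": {"steps": [0,-0.0012,0,0,0,0,0,0,-0.0012,0.0008,0,0,0,0,0,-0.0012,0.0014,0,0,0,0,0,-0.0012,0.0014,0,0,0,0,0,0.0002,0.0012,0,0,0,0,0,0.0012,0.001,0,0,0,0,0,0.0012,0.001,0,0,0,0]}}

```text
time_s: 29.65
eef_pos: [0.4443, -0.3703, 0.0876]
eef_rot: [-0.002, 0.996, 0.094, 0.0]
wrist_force: [-1.7, 12.1, 6.6]
opening: 0.163
grasp_force: 61.0
```

Run:
```python
from al import *
st2()
```

```text
t 29.65 sheath xy [np.float64(30.60430113937462), np.float64(-52.70473408925943)] z 0.08764345152714945 yaw -79.22104048380919 F x,y,z [np.float64(-0.5935246074860816), np.float64(-12.257125601892973), np.float64(6.642788298385001)] Tq [1.7266 0.1832 0.106 ] tilt [ 0.0011 -0.0033] open 0.16274040337011145
```

>>> {"op": "carry_out", "data": {"steps": [0,0,0,0,0,0,0.22,0,-0.001,0,0,0,0,0.28,0,-0.001,0,0,0,0,0.34,0,-0.001,0,0,0,0,0.34,0,-0.001,0,0,0,0,0.34]}}

```text
time_s: 30.15
eef_pos: [0.4446, -0.3723, 0.0884]
eef_rot: [0.001, 0.996, 0.094, 0.001]
wrist_force: [-0.4, -0.4, -1.0]
opening: 0.342
grasp_force: 0.0
```

Run:
```python
from al import *
st2()
```

```text
t 30.15 sheath xy [np.float64(30.604459083475128), np.float64(-50.72860933204676)] z 0.08836427384822032 yaw -79.25648363176775 F x,y,z [np.float64(0.5105908453712136), np.float64(0.3423524301002885), np.float64(-1.0300058430661674)] Tq [-0.0556 -0.0079 -0.0109] tilt [0.0026 0.0031] open 0.3416124886428751
```

>>> {"op": "carry_out", "data": {"steps": [0,-0.002,-0.01,0,0,0,0.34,0,-0.002,-0.04,0,0,0,0.34,0,-0.002,-0.09,0,0,0,0.34,0,-0.002,-0.14,0,0,0,0.34,0,-0.002,-0.17,0,0,0,0.34,-0.04,0.02,-0.17,0,0,0,0.34,-0.05,0.02,-0.17,0,0,0,0.34,-0.05,0.02,-0.17,0,0,0,0.34]}}

```text
time_s: 30.95
eef_pos: [0.3974, -0.4008, 0.2585]
eef_rot: [0.001, 0.996, 0.092, 0.001]
wrist_force: [0.7, 0.6, -0.0]
opening: 0.34
grasp_force: 0.0
```

Run:
```python
from al import *
st2();im,T=snap("wrist","w21");g=cv2.cvtColor(im,cv2.COLOR_BGR2GRAY)
print(T[:3,3])
# expected pixels of the home corners of the stock
for P in((-10,-45),(70,-45),(-10,-61),(70,-61)):
    W=np.array([484.3,-416.3])+P[0]*XS+P[1]*YS;print(P,project("wrist",[*(W/1000),.024],T))
for c in contour("w21",(92,10,0),(125,120,75),(130,10,420,250),150): print(c.min(0),c.max(0));rect("w21",c,.024,"stock")
for c in contour("w21",(10,12,60),(35,70,150),(130,10,420,300),150): print(c.min(0),c.max(0));rect("w21",c,.02,"sheath")
```

```text
t 30.95 sheath xy [np.float64(82.359310095342), np.float64(-31.70364908779372)] z 0.25845316699470566 yaw -79.3880623098721 F x,y,z [np.float64(-0.7977097641701847), np.float64(-0.4770906278760918), np.float64(-0.026614193393848712)] Tq [-0.0193  0.0142  0.0316] tilt [0.0021 0.0021] open 0.3400782701941664
[ 0.3974 -0.4008  0.2585]
(-10, -45) [[244.9177  87.2972]]
(70, -45) [[245.8385 164.4806]]
(-10, -61) [[229.0464  87.633 ]]
(70, -61) [[230.5991 164.624 ]]
[228  89] [244 164]
stock c [ 444.1 -368.6] size [77.9 16.2] ang 10.34 corners [[404.29998779296875, -367.70001220703125], [407.20001220703125, -383.6000061035156], [483.8999938964844, -369.6000061035156], [481.0, -353.70001220703125]]
[244  69] [330 125]
sheath c [ 484.4 -414.5] size [59.  89.4] ang 11.82 corners [[446.3999938964844, -376.79998779296875], [464.70001220703125, -464.29998779296875], [522.5, -452.20001220703125], [504.20001220703125, -364.70001220703125]]
```

Run:
```python
from al import *
g=cv2.imread("pics/w21.png")
for v in(95,104,112,118): print(v,[int(x) for x in g[v,238:254].mean(1)])
T=pose();W=np.array([.5611,.0302,.2613]);print(T[:3,:3].T@(W-T[:3,3]))
```

```text
95 [52, 46, 47, 48, 47, 37, 82, 100, 100, 101, 99, 100, 100, 101, 100, 101]
104 [49, 47, 49, 48, 47, 36, 73, 112, 115, 114, 114, 114, 115, 114, 113, 114]
112 [47, 48, 48, 47, 47, 46, 42, 104, 109, 109, 108, 108, 110, 108, 108, 108]
118 [46, 47, 48, 47, 48, 47, 20, 110, 145, 147, 147, 147, 147, 146, 148, 147]
[ 0.2397 -0.3928 -0.0032]
```

>>> {"op": "carry_out", "data": {"steps": [0.12,-0.3,0,0,0,-1.5,0.34,0.12,-0.3,0,0,0,-1.5,0.34,0.12,-0.3,0,0,0,-1.5,0.34,0.12,-0.3,0,0,0,-1.5,0.34,0.12,-0.3,0,0,0,-1.5,0.34,0.12,-0.3,0,0,0,-1.5,0.34,0.12,-0.3,0,0,0,-1.5,0.34,0.12,-0.3,0,0,0,-1.5,0.34,0.12,-0.3,0,0,0,-1.5,0.34,0.12,-0.3,0,0,0,-1.5,0.34,0.12,-0.3,0,0,0,-1.5,0.34,0.12,-0.3,0,0,0,-1.5,0.34]}}

```text
time_s: 32.2
eef_pos: [0.4605, -0.0825, 0.2573]
eef_rot: [0.001, 0.666, 0.746, 0.0]
wrist_force: [0.6, -0.5, 0.3]
opening: 0.344
grasp_force: 0.0
```

Run:
```python
from al import *
T=pose();print(T[:3,3],go([.5611,.0302,.22],np.radians(103.45)))
```

```text
[ 0.4605 -0.0825  0.2573] [ 0.1006  0.1126  0.0374  0.0022 -0.0003  1.4498]
```

>>> {"op": "carry_out", "data": {"steps": [0.1,0.113,0.037,0,0,-1.692,0.34,0.1,0.113,0.037,0,0,-1.692,0.34,0.1,0.113,0.037,0,0,-1.692,0.34,0.1,0.113,0.037,0,0,-1.692,0.34,0.1,0.113,0.037,0,0,-1.692,0.34,0.1,0.113,0.037,0,0,-1.692,0.34,0.1,0.113,0.037,0,0,-1.692,0.34,0.1,0.113,0.037,0,0,-1.692,0.34,0.1,0.113,0.037,0,0,-1.692,0.34,0.1,0.113,0.037,0,0,-1.692,0.34,0.1,0.113,0.037,0,0,-1.692,0.34,0.1,0.113,0.037,0,0,-1.692,0.34,0.1,0.113,0.037,0,0,-1.692,0.34,0.1,0.113,0.037,0,0,-1.692,0.34,0.1,0.113,0.037,0,0,-1.692,0.34]}}

```text
time_s: 33.7
eef_pos: [0.5612, 0.0293, 0.2206]
eef_rot: [0.001, -0.118, 0.993, -0.001]
wrist_force: [0.0, -0.7, 0.4]
opening: 0.341
grasp_force: 0.0
```

Run:
```python
from al import *
im,T=snap("wrist","w22");print(T[:3,3])
for tag,lo,hi,z in(("fence",(5,120,80),(25,255,255),.03),("rail",(100,120,30),(130,255,255),.02)):
    c=max(contour("w22",lo,hi,(100,20,420,300),150),key=len);P=onplane("wrist",c,z,T)[:,:2]*1000;Q=(P-SO)@SE;rect("w22",c,z,tag)
    ax=1 if tag=="fence" else 0
    for nm,s in(("+edge",1),("-edge",-1)):
        r=range(25,104,3) if ax else range(12,132,3)
        pts=[(y,s*(s*Q[abs(Q[:,ax]-y)<2,1-ax]).max()) for y in r if (abs(Q[:,ax]-y)<2).sum()>1];f=np.polyfit(*np.array(pts).T,1);print(tag,nm,"slope",f[0],"at0",f[1])
```

```text
[0.5612 0.0293 0.2206]
fence c [444.5  12.4] size [ 17.9 114.7] ang 13.43 corners [[422.3999938964844, 66.0999984741211], [449.1000061035156, -45.5], [466.5, -41.29999923706055], [439.79998779296875, 70.19999694824219]]
fence +edge slope 0.0016831749251088437 at0 1.9407250727136642
fence -edge slope 0.0011357357707217374 at0 -15.161765424324122
rail c [533.8 -25.3] size [133.4  12.2] ang 13.46 corners [[467.5, -35.0], [470.29998779296875, -46.79999923706055], [600.0999755859375, -15.699999809265137], [597.2999877929688, -3.9000000953674316]]
rail +edge slope 0.0010733278849048714 at0 -0.6087839939035177
rail -edge slope 0.00015980887716550616 at0 -11.841810043923436
```

```bash
python3 -c "
from bench import ctrl
print(ctrl.hand_in())"
```

```text
the job is handed in; nothing more can be done
None
```

I've handed the job in at about 34 s. The mailer lies flat in the tray. The square was pressed flush in the corner for about 1.6 s, which swung the fence true (still within about 0.1° of square at the last look). Its blade is fully home in the sheath and released; the verdict isn't shown to me.

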